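Clamp a fuse with a tab-locked collar

ROBOT

A 6-joint arm with a two-finger parallel gripper is mounted at the origin on the work surface. World frame = base frame: x ahead of the robot, y to its left, z up, the work surface at z = 0. Lengths are in m, angles in rad, forces in N, time in s.
With the tool pointing down it reaches from about 0.375 to 0.975 m from the base axis. Payload 3.8 kg.
Tool frame: the origin (TCP) lies between the finger pads; the fingertips stand 8 mm ahead of it and the grasp point (between the pads) lies 11 mm behind it (ctrl.tip_reach is the distance from the TCP to the fingertips, in m); z points along the fingers, y is the direction in which the jaws open and shut (so a half turn about z gives the same grasp; the last joint's range is limited). The gripper opens to 85 mm and grips with 20 to 120 N. Pads are 22 mm wide; open, the fingers measure 114 mm over their backs; the gripper's body (76 mm by 85 mm) begins 54 mm behind the grasp point. The pads swing forward as they close: fully open they stand 13 mm farther back than shut.
Start: joints at [1.23, 0.264, 1.604, -0, 1.274, -0.037], TCP at [0.202, 0.644, 0.239] pointing down, gripper open.
Joint ranges: [-2.63, 2.63], [-0.94, 2.18], [0.31, 2.57], [-1.31, 4.45], [0, 2.66], [-2.55, 2.55]. Speed limits (rad/s): [2.57, 2.57, 3.14, 3.14, 3.14, 3.14].

INTERFACE

Orientations are given as [roll, pitch, yaw] about the fixed x, y, z axes, in that order (R = Rz(yaw) Ry(pitch) Rx(roll)).
In Python, from plant import ctrl, eyes gives the robot as it stands.
- The arm moves only by the tool apply_moves, never from a script. Its argument "series" is a list of rows, each a list of 4 numbers: the shift along the world's x, y, z in mm, then the turn about the world's z in degrees. In form: [[x, y, z, roll], ...]. A call has 1 to 10 rows; each row is the pose to reach, as a shift and turn from the pose commanded when the call began; what a row does not reach only later rows make up. A row lasts 1/8 s, in which the tool goes at most 62.5 mm and 10.7 degrees, less where a joint would pass 70% of its speed; a pose out of reach is approached as far as the arm can. A call with a gripper value outside its range is refused whole. "claw" is the finger opening in mm, from 0 to 85.4, set as the call begins (left out, the last holds). The fingers move at their own pace and stop on an object; the grip force is fixed at half the most. Time passes only in rows, so rows that repeat a pose let the fingers close. It gives the time, the measured TCP pose, the force and the opening at its end, in the units of the state.
- ctrl.get_state(): the state, without advancing time (a new reading comes with each control period).
- eyes.get_image(name): name is "side" or "top" or "wrist"; returns a dict with "img" (420x560x3 uint8, red, green, blue), "depth" (420x560 float32, m along the optical axis (not along the pixel's ray), 0 where there is no reading), "intrinsics" (3x3 intrinsics, pixels), "rvec" (rotation vector, rad) and "tvec" (3), from world to camera coordinates, as OpenCV has them. Camera axes: x right, y down, z forward; pixel columns grow to the right and rows downward; lengths in m; the calibration is good to about 2 mm. The wrist camera is an equidistant fisheye: a pixel r from the principal point sees the ray r / f radians off the axis. A picture is of the moment at which its call begins.
- ctrl.hand_in(): hands the job in, once; it reports no verdict.
The state is a dict: "time_s": time; "joint_positions": joint angles; "qd": joint speeds; "joint_efforts": joint torques, N m; "eef_pos": TCP position; "tool_rot": TCP orientation; "ft_force": force on the tool from outside, world axes, zero at the start; "torque": the same for the moment, N m; "grip_width": opening from 0.0 (shut) to 1.0 (fully open).
Only numpy, scipy, OpenCV 4.12 (cv2) and the standard library are available. Lean on these libraries where they do the work, as an engineer would, in place of code of your own. Each camera call takes 0.05 s, during which the arm holds its last target.

TASK

Take the ceramic cartridge fuse from its wooden rest and lay it gently in the saddles of the test clamp, between the two domed brass contacts. Then squeeze the two tabs of the clamp's collar together and, keeping them squeezed, turn the collar clockwise (seen from above) until the sprung contact presses the fuse snugly against the end contact, with about 14 N and never more than 25 N, and let go so that the tabs spring out and hold the collar there. Leave the other things on the bench where they are.

Things in the scene. Friction and masses are not known exactly. Their poses are not given: they have to be found in the camera images.
- fuse: loose white ceramic cylinder with steel end caps, 22 mm diameter, 58 mm long, 50 to 80 g; either end may face either way. Origin at its centre, y along its axis. It starts lying level in the rest, its axis 32 mm above the bench.
- rest: small fixed wooden block, 40 x 75 x 12 mm, left or right of the clamp, with two V saddles that hold the fuse along its y axis. Origin: centre of its underside. The saddles are 8 mm thick along y, 28 mm clear between them, and narrower than the fuse, so fingers reach down on both sides of the fuse's middle.
- clamp: fixed test clamp. Aluminium plate 60 x 230 x 8 mm, long along y; grey housing 84 x 84 mm, top at 38 mm, centred at y = +65 mm, carrying the collar; two V saddles like the rest's at y = -42 and -78 mm, fuse axis 32 mm high at x = 0. Origin on the bench under the plate, on its centre line, z up.
- seat (a point): on the clamp at (0, -54.5, 32) mm: where to lay the fuse's centre, its axis along the clamp's y, with at least 3 mm free at each end. Opposite the plunger a grey end contact block (26 x 16 mm, 44 mm high) has a domed tip facing +y. It is adjustable: the tip is set anywhere from clamp y = -87 to -101 mm, not measured (feel for it).
- plunger_home (a point): on the clamp at (0, -22, 32) mm: tip of the domed brass plunger (16 mm across, along y) while the collar is at 0. Turning the collar drives it to -y, 22 mm per rad, through a spring of 3.5 N/mm with 16 mm of give. It pushes the fuse along the saddles to the end contact; then every further 0.1 rad adds 7.7 N on the fuse.
- collar_top (a point): on the collar's upright axis (clamp x 0, y +65 mm), 82 mm above the bench, level with the tab tops; turns with the collar; x axis through both tabs, z up. Tabs: upright grey paddles 22 mm wide, 44 to 82 mm above the bench, 56 mm over their outer faces, 44 mm squeezed home. Between them a black crown 34 mm across, 70 mm high.
- drum (a point): on the collar's axis, 46 mm above the bench, at the top of the fixed steel drum ring (72 mm inside, 80 mm outside) that surrounds the collar's foot, below and outside the tabs: keep fingertips above 48 mm there.
- collar (a joint): angle of the collar, rad: 0 at the start, grows clockwise seen from above, stop at 1.45. The fuse meets the end contact between 0.3 and 1 rad. The torque needed is about 0.03 Nm of friction plus 0.022 Nm for every N on the fuse; held by nothing else, the loaded collar turns back unless the tabs are let out.
- tab_a (a joint): travel of the tab on the collar's +x side, m: 0 free, when its rubber shoe rubs on the drum and the two hold the collar against about 0.8 Nm; grows as it is squeezed in, stop at 0.006. Its spring pushes out with 9.6 N at 0, plus 1.2 N per mm. Beyond 1 mm the shoe is clear of the drum and the collar turns easily.
- tab_b (a joint): the same for the tab on the collar's -x side.
- board: bystander: loose dark blue circuit board 70 x 80 mm on four 20 mm spacers; beside the clamp, opposite the fuse's rest. Origin at the centre of its underside.
- screwdriver: bystander: screwdriver lying beyond the clamp. Origin under its middle.
- spacer: bystander: round aluminium spacer, 16 mm diameter, 50 mm high, standing. Origin under its centre.
- screw_cup: bystander: grey open cup, 60 mm across, 35 mm high. Origin under its centre.
There are look-alikes about, which are no part of the job. Leave any green look-alike of the fuse alone.

How it is judged:
By the outcome, as a careful person would: the job done as asked, in the order asked, and still so for the second after the job is handed in, with the robot touching nothing.
It also fails if it takes over 64 s, if anything falls off the work surface, if the arm or the gripper's body presses on something with over 40 N, if the wrist force passes 120 N, or if a joint passes its speed limit or range.

## Working session

There is one attempt and no reset: what is moved stays moved. The work goes in short steps, Python scripts to look and compute and a tool call to move; the robot and the scene stay as the last step left them, time stands still between calls to the robot, and variables do not carry over. Pictures are saved under pics/ and viewed, and the job is handed in when it is done.

Besides the shell and the picture viewer there is one more tool, called after ">>>" in YAML: its name, and indented under it one key for each argument. apply_moves: Moves the arm, as the interface text tells. Its arguments: {"type":"object","properties":{"series":{"type":"array"},"claw":{"type":"number"}},"required":["series"]}

```bash
ls; mkdir -p pics; cat > h.py <<'E'
import numpy as np, cv2
from plant import ctrl, eyes
def grab(n):
    d=eyes.get_image(n); np.savez('%s.npz'%n,**d); return d
def load(n): return dict(np.load('%s.npz'%n))
def save(d,f,crop=None,s=1):
    im=d['img'][:,:,::-1]
    if crop: im=im[crop[1]:crop[3],crop[0]:crop[2]]
    if s!=1: im=cv2.resize(im,None,fx=s,fy=s,interpolation=cv2.INTER_CUBIC)
    cv2.imwrite('pics/'+f,im)
def world(d,wrist=False):
    K=d['intrinsics'];R,_=cv2.Rodrigues(d['rvec']);t=d['tvec'].ravel()
    v,u=np.mgrid[0:420,0:560]
    x=(u-K[0,2])/K[0,0];y=(v-K[1,2])/K[1,1];z=d['depth']
    if wrist:
        r=np.hypot(x,y)+1e-9;k=np.tan(r)/r;x=x*k;y=y*k
    P=np.stack([x*z,y*z,z],-1)
    return (P-t)@R
E
python3 - <<'E'
from h import *
for n in ['side','top','wrist']:
    d=grab(n); save(d,n+'0.png'); R,_=cv2.Rodrigues(d['rvec']); print(n,d['intrinsics'].tolist(),(-R.T@d['tvec'].ravel()).round(3),R.round(2).tolist())
print(ctrl.get_state())
E
```

```text
pics
side [[404.81158412743855, 0.0, 274.2281745974127], [0.0, 404.81158412743855, 209.7201014621423], [0.0, 0.0, 1.0]] [ 0.559 -0.737  0.552] [[1.0, -0.06, 0.02], [-0.02, -0.55, -0.84], [0.06, 0.84, -0.55]]
top [[480.6113464177895, 0.0, 270.12830074232664], [0.0, 480.6113464177895, 214.52017208619034], [0.0, 0.0, 1.0]] [ 0.572 -0.026  1.139] [[-0.02, -1.0, 0.01], [-1.0, 0.02, -0.03], [0.03, -0.01, -1.0]]
wrist [[325.19226210127806, 0.0, 279.48503213237626], [0.0, 325.19226210127806, 212.14815772482996], [0.0, 0.0, 1.0]] [0.131 0.666 0.374] [[0.3, 0.95, -0.0], [0.91, -0.29, 0.29], [0.27, -0.09, -0.96]]
{'time_s': 0.15, 'joint_positions': array([ 1.23010224e+00,  2.64595125e-01,  1.60505473e+00,  2.91518539e-05,
        1.27371656e+00, -3.69136472e-02]), 'qd': array([ 2.54382870e-03, -6.41680228e-04, -3.53112276e-03, -1.62559953e-04,
       -3.15375400e-03, -9.28860014e-05]), 'joint_efforts': array([ 9.41171493e-04, -5.15907383e+01, -3.67959237e+01,  7.54036841e-05,
        7.87044031e-03,  1.01629988e-05]), 'eef_pos': array([0.20172876, 0.64357032, 0.23824091]), 'tool_rot': array([-3.13982113e+00, -9.33019135e-05,  2.83780358e+00]), 'ft_force': array([-0.21436953,  0.30699514,  0.45616367]), 'torque': array([-0.0042115 , -0.01114438, -0.06936963]), 'grip_width': 1.0033349215258411}
```

View pics/top0.png

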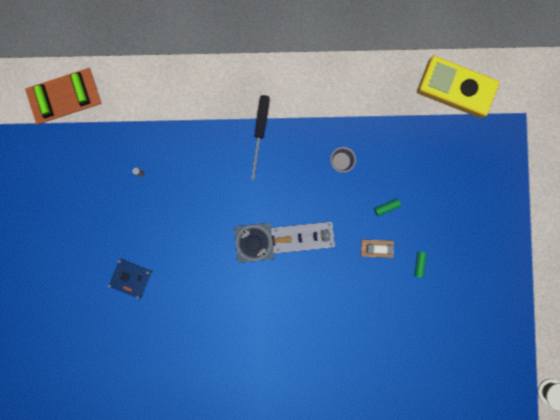

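View pics/side0.png

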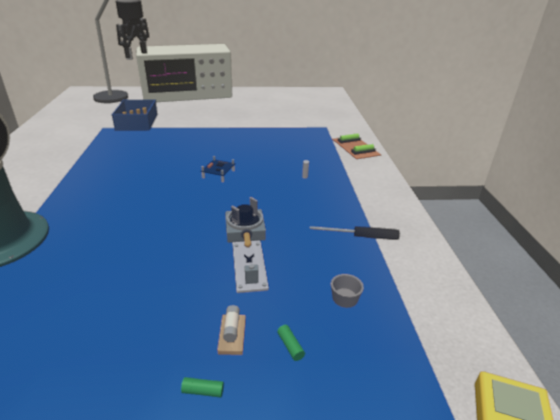

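View pics/wrist0.png

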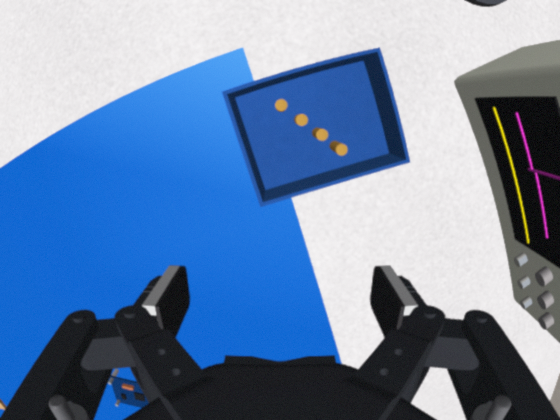

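```bash
python3 - <<'E'
from h import *
d=load('top'); save(d,'t1.png',(225,180,435,285),3.8)
s=load('side'); save(s,'s1.png',(190,180,330,370),3)
P=world(d)
for n,(u,v) in dict(fuse=(378,249),hous=(254,243),plate_end=(334,236),crown=(254,242),spacer=(137,171),cup=(343,160),board=(130,278),bench=(300,300)).items(): print(n,P[v,u].round(4))
# masks by height
z=P[...,2]
np.set_printoptions(linewidth=250,precision=0,suppress=True)
print((z[215:270:2,230:280:2]*1000).round())
print((z[236:262,358:398:2]*1000).round())
print((z[220:256,274:338:2]*1000).round())
E
```

```text
fuse [ 0.5218 -0.2773  0.0416]
hous [0.5428 0.0044 0.0691]
plate_end [ 0.5531 -0.183   0.0029]
crown [0.5451 0.0043 0.0721]
spacer [0.7114 0.2665 0.0512]
cup [ 0.7327 -0.2091  0.0038]
board [0.4675 0.2939 0.0225]
bench [ 0.404  -0.0991 -0.0011]
[[  -1.    3.    2.    0.   -2.    0.    6.    2.    2.   -3.    0.   -0.    2.   -0.    2.    8.    5.    2.   -2.    2.    1.   -4.    5.    2.    1.]
 [  -2.    2.   -2.    4.    2.   -1.    4.   -3.    5.    2.    0.   -2.    3.    2.    3.    4.    1.    1.    5.   -3.    1.    3.    3.    2.   -2.]
 [   2.    1.   -1.    2.   -0.    0.    0.    2.   -1.    0.   -2.   -2.    1.   -1.    0.    2.    1.   -0.    4.   -2.    1.   -0.    0.    6.   -3.]
 [  -1.    2.    1.    1.   -1.   -2.    0.    0.   -1.   -3.   -0.   -3.    1.    1.    4.   -1.    3.   -1.    2.    1.    4.   -0.    2.    1.    0.]
 [   5.    0.    4.   -0.    0.   -4.    2.   -1.    6.    1.   -3.    3.   -2.   -0.    2.    0.   -1.   36.   39.   37.   41.   -2.    2.    1.    3.]
 [  -0.    4.    1.    1.   -1.   -0.   -0.   35.   36.   35.   39.   47.   43.   50.   38
[... 6120 characters left out ...]
3.    1.    2.]
 [  -1.    2.    2.    0.    0.    3.    4.    4.    1.    2.   -1.    2.    3.    2.    0.   -3.    1.    4.    3.    2.]
 [  -0.    0.    2.    1.    1.   -5.   -2.    1.    3.   -1.    3.    5.   -2.    2.    1.    1.   -0.   -2.    3.    3.]
 [  -3.    0.    4.    5.   -0.   -0.    4.   -1.   -0.    7.    6.    1.    1.    1.    4.    2.   -2.   -1.    2.    4.]
 [   4.    3.    3.    2.   -0.    2.    6.    2.    1.   -1.    5.   -0.    0.   -2.    0.    1.    4.    4.    2.   -4.]]
[[ 2. -0.  0. ...  3.  2.  1.]
 [ 2.  1.  0. ...  6.  1.  4.]
 [-3. -0. -1. ...  6. -2.  1.]
 ...
 [ 4.  1. -1. ... -1.  1. -1.]
 [ 0.  3.  2. ...  1.  1.  4.]
 [ 5.  2.  4. ...  4.  0.  5.]]
```

View pics/t1.png

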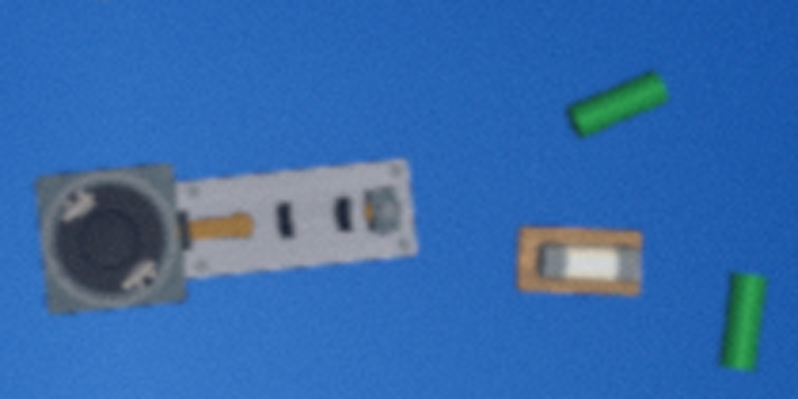

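View pics/s1.png

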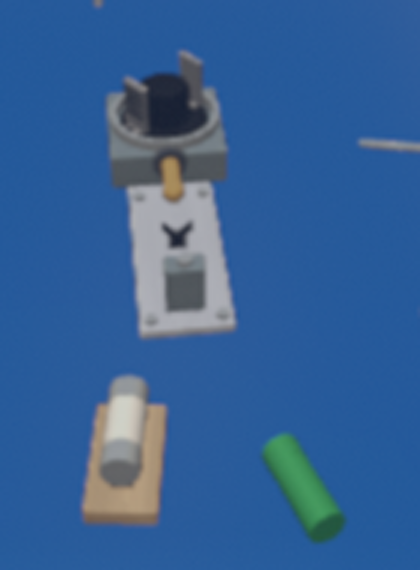

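```bash
cat >> h.py <<'E'
def ray(d,uv,z,wrist=False):
    uv=np.atleast_2d(uv).astype(float)
    K=d['intrinsics'];R,_=cv2.Rodrigues(d['rvec']);t=d['tvec'].ravel();C=-R.T@t
    x=(uv[:,0]-K[0,2])/K[0,0];y=(uv[:,1]-K[1,2])/K[1,1]
    if wrist:
        r=np.hypot(x,y)+1e-9;w=np.stack([x*np.sin(r)/r,y*np.sin(r)/r,np.cos(r)],-1)
    else: w=np.stack([x,y,np.ones_like(x)],-1)
    w=w@R
    return C+w*((z-C[2])/w[:,2])[:,None]
def proj(d,X,wrist=False):
    X=np.atleast_2d(X)
    K=d['intrinsics'];R,_=cv2.Rodrigues(d['rvec']);c=X@R.T+d['tvec'].ravel()
    if wrist:
        h=np.hypot(c[:,0],c[:,1])+1e-12;th=np.arctan2(h,c[:,2]);x=c[:,0]/h*th;y=c[:,1]/h*th
    else: x=c[:,0]/c[:,2];y=c[:,1]/c[:,2]
    return np.stack([x*K[0,0]+K[0,2],y*K[1,1]+K[1,2]],-1)
E
python3 - <<'E'
from h import *
d=load('top');P=world(d);z=P[...,2]
np.set_printoptions(suppress=True,precision=4)
v,u=np.mgrid[0:420,0:560]
def rect(m,h,name):
    uv=np.stack([u[m],v[m]],-1); X=ray(d,uv,h)[:,:2]
    c,s,a=cv2.minAreaRect((X*1000).astype(np.float32)); print(name,m.sum(),np.round(c,1),np.round(s,1),round(a,2),'centroid',X.mean(0))
reg=lambda a,b,c,e:(u>=a)&(u<c)&(v>=b)&(v<e)
hsv=cv2.cvtColor(d['img'],cv2.COLOR_RGB2HSV)
notblue=~((hsv[...,0]>95)&(hsv[...,0]<125)&(hsv[...,1]>130))
rect(reg(355,232,398,266)&(z>25)&(z<.06),.032,'fuse') if 0 else rect(reg(355,232,398,266)&(z>.025)&(z<.06),.032,'fuse')
rect(reg(355,232,398,266)&notblue,.012,'rest')
rect(reg(225,215,276,270)&(z>.02)&(z<.055),.038,'housing')
rect(reg(278,215,345,262)&notblue,.008,'plate')
rect(reg(320,215,345,262)&(z>.03),.044,'endblock')
for n,r in dict(A=reg(236,228,252,240),B=reg(256,246,272,260)).items():
    m=r&(z>.075)&(z<.1); rect(m,.082,'tab'+n)
m=reg(240,228,272,258)&(z>.062)&(z<.077); rect(m,.07,'crown')
E
```

```text
fuse 254 [ 522.4 -284.1] [60.  20.7] 88.66 centroid [ 0.5224 -0.284 ]
rest 595 [ 522.8 -281.8] [75.1 42.2] 88.33 centroid [ 0.5225 -0.2817]
housing 1131 [543.7   1.9] [83.7 90.9] 4.65 centroid [0.5437 0.004 ]
plate 1464 [ 552.8 -114.1] [ 61.5 133.7] 4.38 centroid [ 0.5526 -0.115 ]
endblock 96 [ 534.3 -160.2] [41.8 66.8] 69.98 centroid [ 0.5547 -0.1589]
tabA 21 [563.3  22.3] [ 4.7 20.2] 43.71 centroid [0.5639 0.0224]
tabB 23 [523.  -11.9] [ 4.7 20.1] 43.63 centroid [ 0.5236 -0.0121]
crown 199 [547.2   1. ] [42.2 44.4] 88.66 centroid [0.5433 0.005 ]
```

>>> apply_moves:
  series:
    - [40, -50, 0, -8]
    - [75, -105, 0, -16]
    - [110, -160, 0, -24]
    - [145, -215, 0, -32]
    - [175, -270, 0, -40]
    - [205, -325, 0, -48]
    - [235, -380, -10, -56]
    - [260, -435, -20, -64]
    - [285, -490, -30, -70]
    - [310, -545, -40, -72]
  claw: 85

```text
time_s: 1.4
eef_pos: [0.5095, 0.1034, 0.2001]
tool_rot: [3.141, -0.0, 1.579]
ft_force: [1.1, -0.2, 0.2]
grip_width: 0.997
```

>>> apply_moves:
  series:
    - [15, -55, -10, 0]
    - [25, -110, -20, 0]
    - [33, -165, -25, -0.6]
    - [33, -199, -25, -0.6]
    - [33, -199, -25, -0.6]

```text
time_s: 2.02
eef_pos: [0.5418, -0.0959, 0.175]
tool_rot: [-3.141, 0.0, 1.567]
ft_force: [-0.5, 0.9, -0.6]
grip_width: 0.995
```

```bash
python3 - <<'E'
from h import *
d=grab('wrist'); save(d,'w1.png',None,1.4)
print(ctrl.get_state())
E
```

```text
{'time_s': 2.075, 'joint_positions': array([-2.18240213e-01,  7.90161599e-02,  1.94164744e+00,  4.49804062e-04,
        1.12173978e+00, -2.15764416e-01]), 'qd': array([ 0.03594707, -0.00933803,  0.00815376,  0.00964316,  0.0041126 ,
        0.00422143]), 'joint_efforts': array([ -1.08575128, -38.87294412, -34.81928945,  -0.15187162,
        -0.04345512,  -0.05510367]), 'eef_pos': array([ 0.54178511, -0.09450699,  0.1750321 ]), 'tool_rot': array([-3.14088740e+00, -5.69239398e-04,  1.56812490e+00]), 'ft_force': array([1.17659281, 0.81753561, 0.53371227]), 'torque': array([0.06565795, 0.0016192 , 0.02566647]), 'grip_width': 0.9964645320789626}
```

View pics/w1.png

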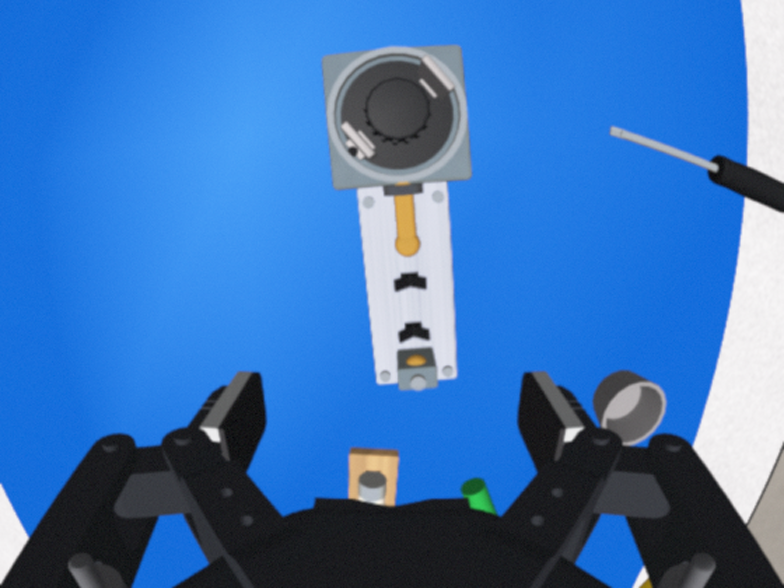

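```bash
python3 - <<'E'
from h import *
d=load('wrist'); save(d,'w1a.png',(220,25,350,155),4.6); save(d,'w1b.png',(240,120,340,290),3.5)
E
```

```text
(no output)
```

View pics/w1a.png

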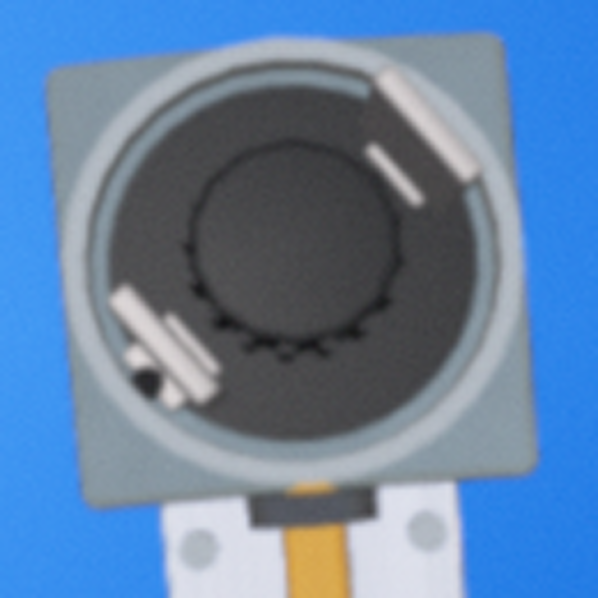

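View pics/w1b.png

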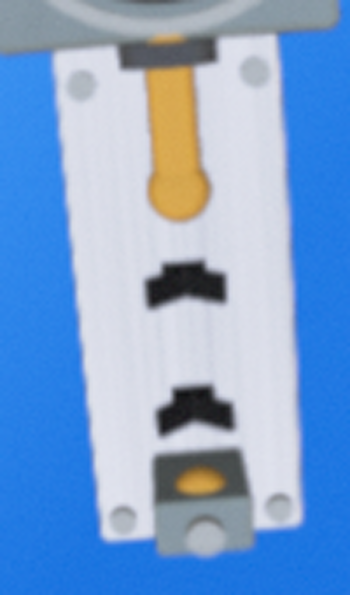

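```bash
python3 - <<'E'
from h import *
from scipy.optimize import least_squares
d=load('wrist')
a=lambda x,y:(x/4.6+220-.39,y/4.6+25-.39)
b=lambda x,y:(x/3.5+240-.36,y/3.5+120-.36)
pts=[((-42,107,38),a(48,72)),((42,107,38),a(502,35)),((42,23,38),a(537,470)),((-42,23,38),a(86,507)),((-30,-115,8),b(101,542)),((30,-115,8),b(301,523)),((0,65,70),a(295,240)),((0,65,82),a(296.5,235))]
M=np.array([p[0] for p in pts])/1e3; U=np.array([p[1] for p in pts])
def T(p,M): c,s=np.cos(p[2]),np.sin(p[2]); return np.c_[p[0]+c*M[:,0]-s*M[:,1],p[1]+s*M[:,0]+c*M[:,1],M[:,2]]
f=lambda p:(proj(d,T(p,M),True)-U).ravel()
r=least_squares(f,[.549,-.06,.076]); p=r.x;print(p,np.degrees(p[2]));print(f(p).reshape(-1,2).round(1))
def inv(X): 
    c,s=np.cos(p[2]),np.sin(p[2]);e=X[:,:2]-p[:2];return np.c_[c*e[:,0]+s*e[:,1],-s*e[:,0]+c*e[:,1]]*1e3
def q(uv,z): return inv(ray(d,[uv],z,True))[0].round(1)
print('tip',q(b(180,222),.032),'tip dome z24',q(b(180,222),.024))
print('block face',q(b(157,500),.044),q(b(250,497),.044),'back',q(b(160,556),.044),q(b(252,550),.044), 'base',q(b(155,455),.008))
print('tip contact upper',q(b(200,468),.032))
t1=ray(d,[a(429,127),a(164,343)],.082,True);print('tabs',t1, inv(t1),np.degrees(np.arctan2(*(t1[0]-t1[1])[[1,0]])), np.linalg.norm(t1[0]-t1[1]))
for l in [((388,78),(470,175)),((122,292),(207,393))]:
    e=ray(d,[a(*l[0]),a(*l[1])],.082,True);v=e[1]-e[0];print('tabdir',np.degrees(np.arctan2(v[1],v[0]))+90,np.linalg.norm(v))
np.save('clamp.npy',p)
print('seat',T(p,np.array([[0,-.0545,.032]])),'collar',T(p,np.array([[0,.065,.082]])))
# top-view check
dt=load('top'); 
for m,u in zip(M,[0]*8): pass
print(proj(dt,T(p,M)).round(1))
E
```

```text
[ 0.54957716 -0.05828797  0.07844392] 4.494505797849331
[[-1.3 -0.5]
 [ 0.9 -0.1]
 [ 1.1  2.6]
 [-0.8  2.3]
 [-0.4 -5. ]
 [ 0.1 -4.1]
 [ 0.2  1.5]
 [ 0.1  0.5]]
tip [ -0.2 -21.4] tip dome z24 [ -0.1 -23. ]
block face [-11.6 -91.1] [ 12.5 -92.4] back [ -12.  -107.6] [  12.3 -108.1] base [-11.9 -93.9]
tip contact upper [  0.3 -88.4]
tabs [[ 0.56439521  0.02415153  0.082     ]
 [ 0.52445832 -0.00955563  0.082     ]] [[ 21.23273388  81.02479579]
 [-21.22276335  50.55088175]] 40.16471923453662 0.05226020170878974
tabdir 39.096285512681824 0.01949379510730062
tabdir 38.80297295160866 0.020258186179426645
seat [[ 0.55384797 -0.11262037  0.032     ]] collar [[0.54448353 0.00651215 0.082     ]]
[[237.  262.1]
 [233.4 225.5]
 [269.9 221.8]
 [273.6 258.3]
 [331.3 246.5]
 [328.6 221.1]
 [253.  242.3]
 [252.9 242.4]]
```

```bash
python3 - <<'E'
from h import *
from scipy.optimize import least_squares
d=load('wrist')
a=lambda x,y:(x/4.6+220-.39,y/4.6+25-.39)
b=lambda x,y:(x/3.5+240-.36,y/3.5+120-.36)
pts=[((-42,107,38),a(48,72)),((42,107,38),a(502,35)),((42,23,38),a(537,470)),((-42,23,38),a(86,507)),((-30,-115,8),b(101,542)),((30,-115,8),b(301,523)),((0,65,70),a(295,240))]
M=np.array([p[0] for p in pts])/1e3; U=np.array([p[1] for p in pts])
def T(p,M): c,s=np.cos(p[2]),np.sin(p[2]); return np.c_[p[0]+c*M[:,0]-s*M[:,1],p[1]+s*M[:,0]+c*M[:,1],M[:,2]]
def f(p):
    N=M.copy(); N[4:6,1]-=p[3]
    return (proj(d,T(p,N),True)-U).ravel()
r=least_squares(f,[.549,-.06,.076,0]); p=r.x;print(p,np.degrees(p[2]));print(f(p).reshape(-1,2).round(1))
p=p[:3]
def inv(X): 
    c,s=np.cos(p[2]),np.sin(p[2]);e=X[:,:2]-p[:2];return np.c_[c*e[:,0]+s*e[:,1],-s*e[:,0]+c*e[:,1]]*1e3
def q(uv,z): return inv(ray(d,[uv],z,True))[0].round(1)
print('tip',q(b(180,222),.032),'tip dome z24',q(b(180,222),.024))
print('block face',q(b(157,500),.044),q(b(250,497),.044),'back',q(b(160,556),.044),q(b(252,550),.044), 'base',q(b(155,455),.008))
print('tip contact upper',q(b(200,468),.032),q(b(200,497),.032))
t1=ray(d,[a(429,127),a(164,343)],.082,True);print('tabs',t1.mean(0), inv(t1))
np.save('clamp.npy',p)
print('seat',T(p,np.array([[0,-.0545,.032]])),'collar',T(p,np.array([[0,.065,.082]])))
print('saddles pred', [(proj(d,T(p,np.array([[0,y/1e3,.02]])),True)[0]-[240,120])*3.5 for y in (-38,-46,-74,-82)])
E
```

```text
[ 0.54952616 -0.05727385  0.07851793  0.00637485] 4.498746086668145
[[-1.3 -1.6]
 [ 0.8 -1.2]
 [ 1.   1.4]
 [-0.9  1.1]
 [ 0.1 -0.4]
 [ 0.2  0.4]
 [ 0.1  0.1]]
tip [ -0.3 -22.4] tip dome z24 [ -0.1 -24. ]
block face [-11.6 -92.1] [ 12.5 -93.4] back [ -12.1 -108.7] [  12.3 -109.1] base [-11.9 -94.9]
tip contact upper [  0.3 -89.4] [ -0.2 -98. ]
tabs [0.54442677 0.00729795 0.082     ] [[ 21.21002432  80.00822872]
 [-21.24772809  49.53745677]]
seat [[ 0.553801   -0.11160594  0.032     ]] collar [[0.54442774 0.00752589 0.082     ]]
saddles pred [array([182.55304575, 269.56214798]), array([184.72377567, 298.76419815]), array([191.90957646, 397.55639459]), array([193.84182487, 424.70890622])]
```

>>> apply_moves:
  series:
    - [-4, -55, 0, 0]
    - [-8, -110, 0, 0]
    - [-12, -165, 0, 0]
    - [-16, -220, -10, 0]
    - [-19, -255, -20, 0]
    - [-19, -264, -25, 0]
    - [-19, -264, -25, 0]
    - [-19, -264, -25, 0]
    - [-19, -264, -25, 0]

```text
time_s: 3.2
eef_pos: [0.5237, -0.3564, 0.151]
tool_rot: [3.141, 0.0, 1.572]
ft_force: [0.7, 0.5, 0.1]
grip_width: 0.993
```

```bash
python3 - <<'E'
from h import *
d=grab('wrist'); save(d,'w2.png',None,1.4); 
print({k:v for k,v in ctrl.get_state().items() if k in('eef_pos','tool_rot','qd')})
R,_=cv2.Rodrigues(d['rvec']);print(-R.T@d['tvec'].ravel())
E
```

```text
{'qd': array([-0.00653618,  0.00318436, -0.00220221, -0.00092936, -0.00198915,
       -0.00073807]), 'eef_pos': array([ 0.52364808, -0.35664684,  0.15097646]), 'tool_rot': array([3.14096468e+00, 2.69628848e-04, 1.57214949e+00])}
[ 0.52261057 -0.28321739  0.28655669]
```

View pics/w2.png

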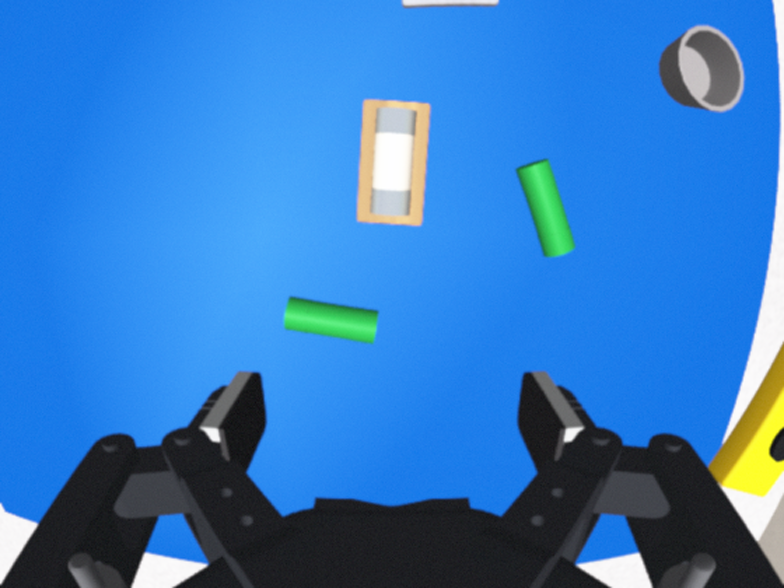

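```bash
python3 - <<'E'
from h import *
d=load('wrist'); save(d,'w2a.png',(245,60,315,170),5)
P=world(d,True); print(P[115,281],P[112,270:292,2].round(3))
for i in range(3): print(ctrl.get_state()['eef_pos'])
E
```

```text
[ 0.52393892 -0.28127563  0.04382063] [0.039 0.041 0.287 0.042 0.043 0.043 0.043 0.044 0.044 0.043 0.044 0.045
 0.044 0.043 0.043 0.043 0.044 0.043 0.041 0.041 0.043 0.04 ]
[ 0.52364808 -0.35664684  0.15097646]
[ 0.52364808 -0.35664684  0.15097646]
[ 0.52364808 -0.35664684  0.15097646]
```

View pics/w2a.png

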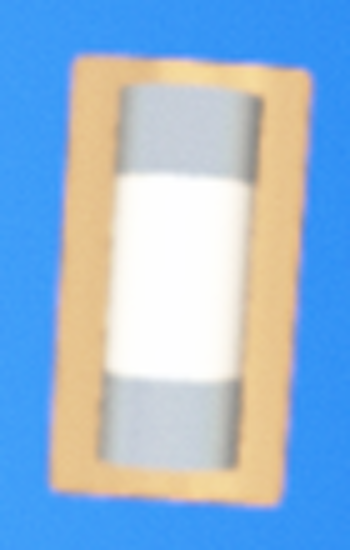

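```bash
python3 - <<'E'
from h import *
d=load('wrist')
a=lambda L:[(x/5+245-.4,y/5+60-.4) for x,y in L]
F=ray(d,a([(122,87),(264,91),(237,468),(100,464)]),.038,True)
Rr=ray(d,a([(73,56),(313,70),(282,507),(49,492)]),.012,True)
for n,X in(('fuse',F),('rest',Rr)):
    ax=(X[0]+X[1]-X[2]-X[3])/2; print(n,X.mean(0),np.degrees(np.arctan2(-ax[0],ax[1])),np.linalg.norm(ax),np.linalg.norm(X[0]-X[1]),np.linalg.norm(X[2]-X[3]))
E
```

```text
fuse [ 0.52377042 -0.28123239  0.038     ] -3.550769926304747 0.0580532576154426 0.021276849053306415 0.02097061057848472
rest [ 0.52364672 -0.28156626  0.012     ] -3.441549124594054 0.07443589003037208 0.03981339904805315 0.039649483690621316
```

>>> apply_moves:
  series:
    - [0, 50, -20, -3.5]
    - [0, 75.3, -60, -3.5]
    - [0, 75.3, -70, -3.5]
    - [0, 75.3, -70, -3.5]
    - [0, 75.3, -70, -3.5]

```text
time_s: 3.88
eef_pos: [0.5245, -0.284, 0.0822]
tool_rot: [3.139, 0.002, 1.509]
ft_force: [0.2, 0.7, 1.6]
grip_width: 0.994
```

```bash
python3 - <<'E'
from h import *
d=grab('wrist'); save(d,'w3.png',None,1.4)
s=ctrl.get_state(); print(s['time_s'],s['eef_pos'],np.degrees(s['tool_rot']),s['grip_width'])
E
```

```text
3.925 [ 0.52452795 -0.28411792  0.08232109] [1.79820713e+02 1.03503936e-01 8.64457232e+01] 0.9926133873926697
```

View pics/w3.png

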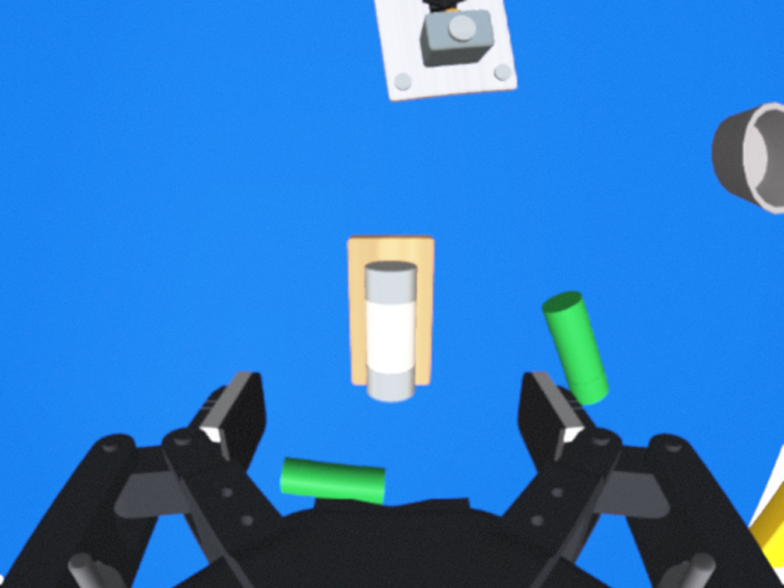

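```bash
python3 - <<'E'
from h import *
d=load('wrist'); P=world(d,True); 
a=lambda L:[(x/1.4-.3,y/1.4-.3) for x,y in L]
X=ray(d,a([(347,236),(434,236),(431,385),(352,385)]),.012,True); print(X,X.mean(0))
X=ray(d,a([(366,268),(417,268)]),.04,True); print('far end top',X.mean(0))
E
```

```text
[[ 0.50598011 -0.24199397  0.012     ]
 [ 0.54569386 -0.24447849  0.012     ]
 [ 0.54166207 -0.32026256  0.012     ]
 [ 0.50154739 -0.31771846  0.012     ]] [ 0.52372086 -0.28111337  0.012     ]
far end top [ 0.52568513 -0.25184224  0.04      ]
```

>>> apply_moves:
  series:
    - [-0.8, 3, -20, 0]
    - [-0.8, 3, -40, 0]
    - [-0.8, 3, -55, 0]
    - [-0.8, 3, -55, 0]
    - [-0.8, 3, -55, 0]

```text
time_s: 4.55
eef_pos: [0.5224, -0.2795, 0.0253]
tool_rot: [-3.141, -0.0, 1.51]
ft_force: [0.6, -0.2, 0.1]
grip_width: 0.995
```

>>> apply_moves:
  series:
    - [1.2, -1.5, 0, 0]
    - [1.2, -1.5, 0, 0]
    - [1.2, -1.5, 0, 0]

```text
time_s: 4.92
eef_pos: [0.5238, -0.2811, 0.0259]
tool_rot: [3.141, 0.0, 1.51]
ft_force: [-0.0, -0.1, -0.4]
grip_width: 0.998
```

```bash
python3 - <<'E'
from h import *
for i in range(3):
    d=grab('wrist')
    s=ctrl.get_state(); print(s['time_s'],s['eef_pos'],np.degrees(s['tool_rot']),s['joint_positions'])
save(d,'w4.png',None,1.4)
E
```

```text
4.975 [ 0.52372186 -0.28104127  0.02577541] [1.79967786e+02 1.66169785e-02 8.64947725e+01] [-5.34419794e-01  3.29581494e-01  1.95270419e+00 -2.49356551e-06
  8.58674327e-01 -4.73240485e-01]
5.025 [ 0.52361141 -0.28094692  0.02564092] [1.79981382e+02 9.52496579e-03 8.64953744e+01] [-5.34378929e-01  3.29685542e-01  1.95287407e+00  1.56062391e-07
  8.58668039e-01 -4.73211802e-01]
5.075 [ 0.52354055 -0.28096644  0.02557664] [1.79988210e+02 9.08305735e-03 8.64956385e+01] [-5.34440881e-01  3.29749814e-01  1.95293513e+00 -6.24984894e-05
  8.58652291e-01 -4.73237417e-01]
```

View pics/w4.png

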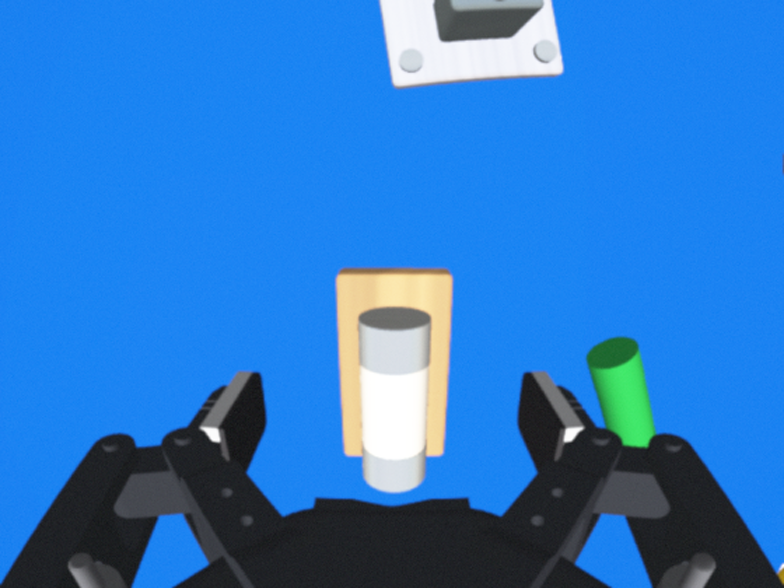

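>>> apply_moves:
  series:
    - [0, 0, 0, 0]
    - [0, 0, 0, 0]
    - [0, 0, 0, 0]
    - [0, 0, 0, 0]
    - [0, 0, 0, 0]
    - [0, 0, 0, 0]
  claw: 18

```text
time_s: 5.82
eef_pos: [0.5243, -0.2812, 0.0258]
tool_rot: [3.14, 0.001, 1.51]
ft_force: [3.0, 0.4, 0.0]
grip_width: 0.235
```

```bash
python3 - <<'E'
from h import *
for i in range(2):
    d=grab('wrist')
    s=ctrl.get_state(); print(s['time_s'],s['eef_pos'],np.degrees(s['tool_rot']),s['grip_width']*85.4,s['ft_force'])
save(d,'w5.png',None,1.4)
E
```

```text
5.875 [ 0.52427973 -0.28120412  0.0258225 ] [1.79912536e+02 3.01501747e-02 8.64879126e+01] 20.047818548001466 [3.40130619 0.31159516 0.01224277]
5.925 [ 0.52428313 -0.28119163  0.025802  ] [1.79911521e+02 3.12713904e-02 8.64896568e+01] 20.32785023151665 [ 3.34014102 -0.09488162  1.4803912 ]
```

View pics/w5.png

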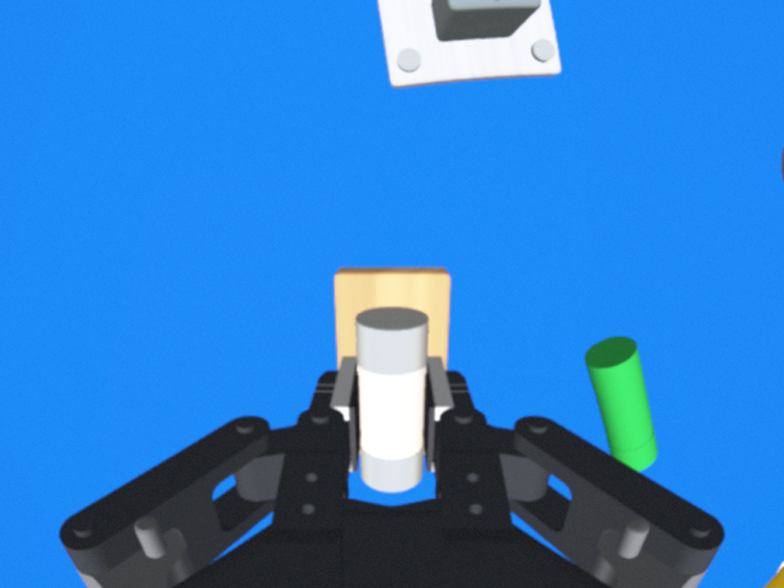

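>>> apply_moves:
  series:
    - [0, 0, 15, 0]
    - [0, 0, 50, 0]
    - [0, 0, 85, 0]
    - [0, 20, 100, 0]
    - [8, 60, 100, 2]
    - [16, 100, 100, 5]
    - [24, 140, 100, 8]
    - [29.5, 165, 100, 8]
    - [29.5, 169.5, 100, 8]
    - [29.5, 169.5, 100, 8]

```text
time_s: 7.18
eef_pos: [0.552, -0.1107, 0.1249]
tool_rot: [-3.14, -0.0, 1.65]
ft_force: [0.6, -0.4, -1.0]
grip_width: 0.238
```

>>> apply_moves:
  series:
    - [0, 0, 0, 0]
    - [0, 0, 0, 0]
    - [0, 0, 0, 0]

```text
time_s: 7.55
eef_pos: [0.5529, -0.1121, 0.1254]
tool_rot: [-3.142, 0.0, 1.648]
ft_force: [0.2, 0.0, -0.8]
grip_width: 0.235
```

```bash
python3 - <<'E'
from h import *
for i in range(2):
    d=grab('wrist')
    s=ctrl.get_state(); print(s['time_s'],s['eef_pos'],np.degrees(s['tool_rot']),s['grip_width']*85.4,s['ft_force'])
save(d,'w6.png',None,1.4)
E
```

```text
7.6 [ 0.55290456 -0.11198261  0.12539601] [-1.79995700e+02  1.24047550e-03  9.44395224e+01] 20.009341238720626 [ 0.6338193   0.2265329  -0.74405802]
7.65 [ 0.55295022 -0.11186245  0.12541453] [-1.79998866e+02 -3.75492387e-04  9.44499047e+01] 20.251566967936018 [ 0.39946528  0.26095397 -0.84339203]
```

View pics/w6.png

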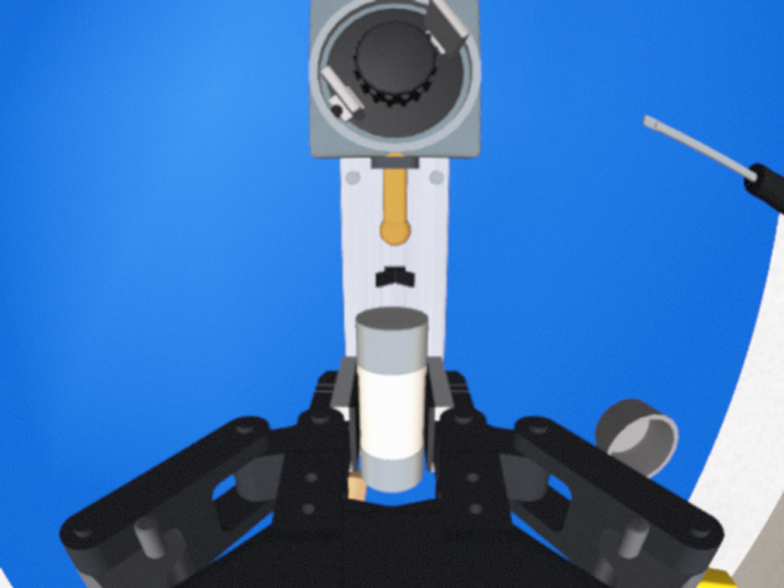

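```bash
python3 - <<'E'
from h import *
d=load('wrist'); save(d,'w6a.png',(215,90,350,230),4.5)
E
```

View pics/w6a.png

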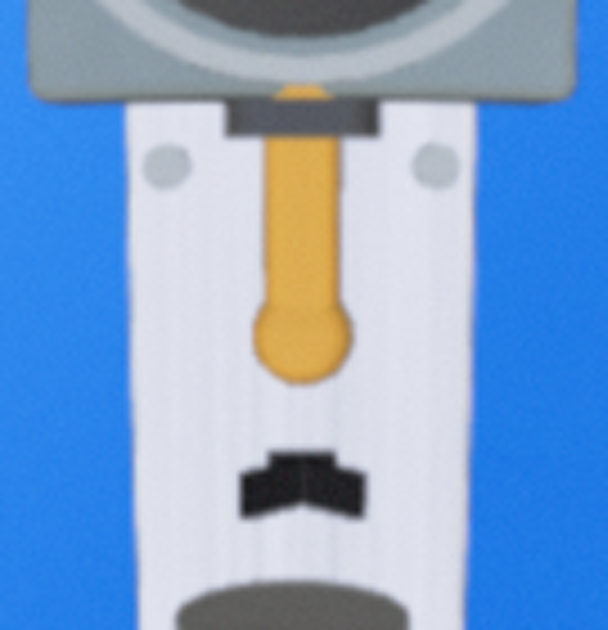

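```bash
python3 - <<'E'
from h import *
d=load('wrist'); 
a=lambda x,y:(x/4.5+215-.39,y/4.5+90-.39)
s=np.array([0.55295,-0.11186])
th=np.radians(4.45);c,sn=np.cos(th),np.sin(th)
def rel(uv,z):
    e=ray(d,[uv],z,True)[0,:2]-s; return (np.array([c*e[0]+sn*e[1],-sn*e[0]+c*e[1]])*1e3).round(1)
# relative to TCP in clamp-ish frame; expect seat offset: feature_y+54.5
sc=rel(a(302,335),.032); print('sphere',sc,'-> seat err y', sc[1]-40.5,'x',sc[0])
print('sphere extremes',rel(a(253,335),.032),rel(a(352,335),.032))
h1,h2=rel(a(28,97),.038),rel(a(577,97),.038); print('housing',h1,h2,'seat err y',(h1+h2)[1]/2-77.5,'x',(h1+h2)[0]/2)
print('plate',rel(a(127,105),.008),rel(a(475,105),.008),rel(a(140,620),.008),rel(a(465,620),.008))
# fuse far end in image
b=lambda x,y:(x/1.4-.3,y/1.4-.3)
print('fuse end', rel(b(392,310),.1254+.0062+.011))
R,_=cv2.Rodrigues(d['rvec']);print(-R.T@d['tvec'].ravel()-np.r_[s,0.1254])
E
```

```text
sphere [ 0.7 40.2] -> seat err y -0.29999999999999716 x 0.7
sphere extremes [-7.  40.3] [ 8.6 40.3]
housing [-40.8  78.3] [42.4 78.5] seat err y 0.9000000000000057 x 0.8000000000000007
plate [-29.   77.1] [30.5 77.2] [-28.8 -15.7] [ 31.  -15.7]
fuse end [-0.8 34.2]
[-0.00658655  0.07285977  0.13557687]
```

```bash
python3 - <<'E'
from h import *
d=load('wrist'); save(d,'w6b.png',(245,210,320,360),4)
b=lambda x,y:(x/1.4-.3,y/1.4-.3)
s=np.array([0.55295,-0.11186])
th=np.radians(4.45);c,sn=np.cos(th),np.sin(th)
def rel(uv,z):
    e=ray(d,[uv],z,True)[0,:2]-s; return (np.array([c*e[0]+sn*e[1],-sn*e[0]+c*e[1]])*1e3).round(1)
print(rel(b(392,309),.1206),rel(b(392,327),.1426), rel(b(356,318),.1316),rel(b(428,318),.1316),'near end',rel(b(392,490),.1426))
E
```

```text
[-0.8 27.2] [-0.8 29.2] [-11.6  28. ] [10.1 28. ] near end [ -0.8 -29.3]
```

View pics/w6b.png

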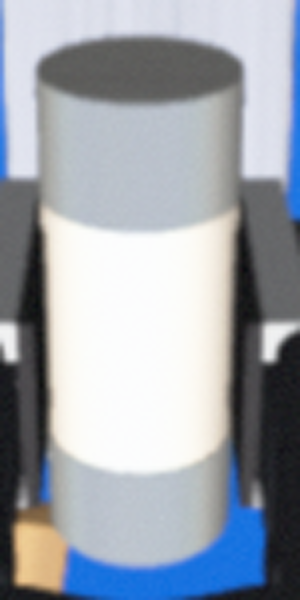

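>>> apply_moves:
  series:
    - [1.4, 0.1, 0, 0]
    - [1.4, 0.1, -30, 0]
    - [1.4, 0.1, -55, 0]
    - [1.4, 0.1, -75, 0]
    - [1.4, 0.1, -88, 0]
    - [1.4, 0.1, -93, 0]
    - [1.4, 0.1, -93, 0]
    - [1.4, 0.1, -93, 0]

```text
time_s: 8.65
eef_pos: [0.5551, -0.1115, 0.0333]
tool_rot: [3.14, 0.0, 1.649]
ft_force: [0.4, -0.1, -0.2]
grip_width: 0.234
```

```bash
python3 - <<'E'
from h import *
for i in range(2):
    d=grab('wrist')
    s=ctrl.get_state(); print(s['time_s'],s['eef_pos'],np.degrees(s['tool_rot']),s['grip_width']*85.4,s['ft_force'])
save(d,'w7.png',None,1.4)
d=grab('side');save(d,'s7.png',(190,180,310,300),5)
E
```

```text
8.7 [ 0.55511306 -0.11148983  0.03329666] [1.79916918e+02 2.99575125e-02 9.44975237e+01] 19.798401147416428 [-0.53085558  0.31813964 -1.72055718]
8.75 [ 0.55505246 -0.11148362  0.03325528] [1.79920548e+02 2.63293979e-02 9.44926506e+01] 19.945139586347835 [-0.20687447 -0.67454684 -0.15835565]
```

View pics/w7.png

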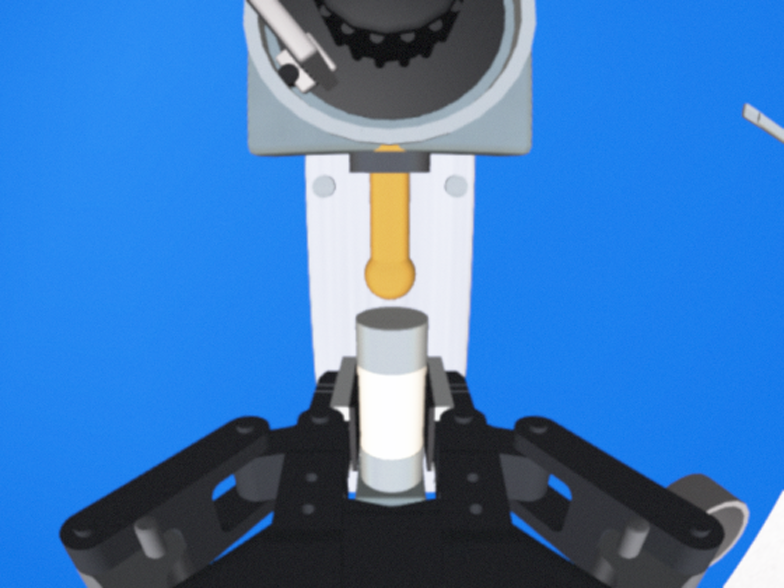

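View pics/s7.png

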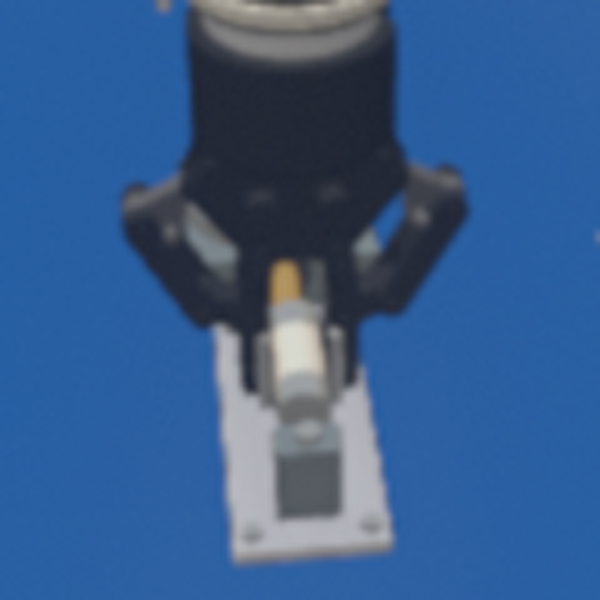

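```bash
python3 - <<'E'
from h import *
d=load('wrist'); 
b=lambda x,y:(x/1.4-.3,y/1.4-.3)
s=np.array([0.5551,-0.1115]);z0=.0333
th=np.radians(4.45);c,sn=np.cos(th),np.sin(th)
def rel(uv,z):
    e=ray(d,[uv],z,True)[0,:2]-s; return (np.array([c*e[0]+sn*e[1],-sn*e[0]+c*e[1]])*1e3).round(1)
print('sphere',rel(b(390,273.5),.032),'tip',rel(b(390,299),.030))
print('housing',rel(b(249,152),.038),rel(b(531,152),.038))
print('fuse end',rel(b(392,309),z0+.0062-.011),rel(b(392,327.5),z0+.0062+.011),rel(b(356,318),z0+.006),rel(b(428,318),z0+.006))
E
```

```text
sphere [-1.4 40. ] tip [-1.4 31.2]
housing [-42.5  78.4] [39.7 78.4]
fuse end [-0.7 27.4] [-0.8 29.2] [-11.6  28. ] [10.1 28. ]
```

>>> apply_moves:
  series:
    - [-0.6, 0, -2, 0]
    - [-0.6, 0, -4, 0]
    - [-0.6, 0, -6, 0]
    - [-0.6, 0, -6, 0]
    - [-0.6, 0, -6, 0]

```text
time_s: 9.43
eef_pos: [0.5541, -0.1114, 0.0265]
tool_rot: [3.141, 0.0, 1.649]
ft_force: [1.5, -0.1, -0.5]
grip_width: 0.235
```

>>> apply_moves:
  series:
    - [0, 0, -0.4, 0]
    - [0, 0, -0.4, 0]
    - [0, 0, -0.4, 0]

```text
time_s: 9.8
eef_pos: [0.5542, -0.1114, 0.0262]
tool_rot: [3.141, 0.0, 1.649]
ft_force: [1.8, 0.8, 1.0]
grip_width: 0.235
```

```bash
python3 - <<'E'
from h import *
for i in range(3):
    d=grab('side')
    s=ctrl.get_state(); print(s['time_s'],s['eef_pos'],s['ft_force'])
E
```

```text
9.85 [ 0.55419907 -0.11138183  0.02626077] [ 1.26187212 -0.21691551  1.47728051]
9.9 [ 0.55415934 -0.11139141  0.02623156] [2.19712006 1.11184047 0.10477767]
9.95 [ 0.55412137 -0.11137878  0.02620223] [1.77685325 0.43262606 0.33829559]
```

>>> apply_moves:
  series:
    - [0.3, 0, -0.3, 0]
    - [0.3, 0, -0.3, 0]

```text
time_s: 10.2
eef_pos: [0.5543, -0.1114, 0.026]
tool_rot: [3.141, 0.0, 1.649]
ft_force: [1.7, 0.6, 2.7]
grip_width: 0.239
```

>>> apply_moves:
  series:
    - [0, 0, 0, 0]
    - [0, 0, 0, 0]
    - [0, 0, 0, 0]
  claw: 34

```text
time_s: 10.58
eef_pos: [0.5534, -0.1112, 0.0252]
tool_rot: [-3.14, -0.0, 1.649]
ft_force: [-0.8, 0.5, 0.2]
grip_width: 0.398
```

```bash
python3 - <<'E'
from h import *
d=grab('wrist')
s=ctrl.get_state(); print(s['time_s'],s['eef_pos'],s['ft_force'],s['grip_width']*85.4)
save(d,'w8.png',None,1.4)
E
```

```text
10.625 [ 0.55357456 -0.11124153  0.0253489 ] [ 0.11565816  0.40862012 -0.21676684] 34.14787965199597
```

View pics/w8.png

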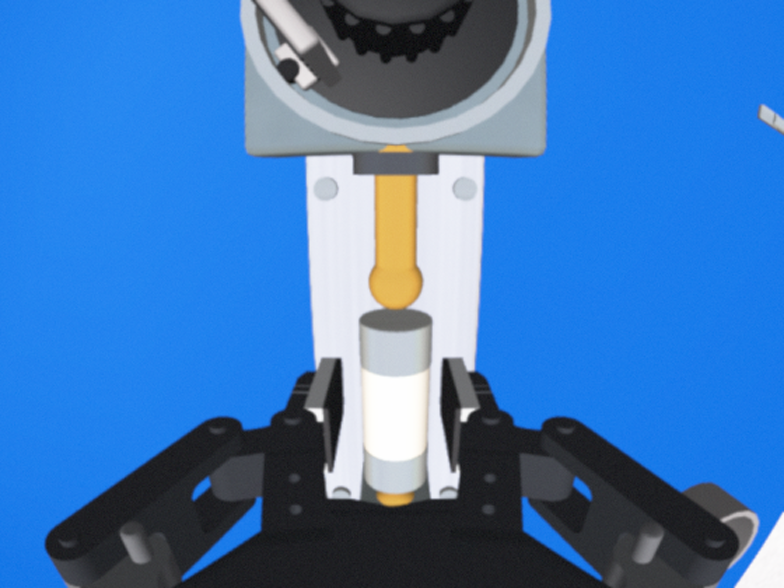

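>>> apply_moves:
  series:
    - [0, 0, 20, 0]
    - [0, 0, 60, 0]
    - [0, 0, 110, 0]
    - [-2, 30, 135, 9]
    - [-4, 70, 135, 18]
    - [-8.4, 110, 135, 27]
    - [-8.4, 118.8, 135, 35.5]
    - [-8.4, 118.8, 135, 35.5]
    - [-8.4, 118.8, 135, 35.5]
    - [-8.4, 118.8, 135, 35.5]

```text
time_s: 11.88
eef_pos: [0.5457, 0.0068, 0.1606]
tool_rot: [-3.141, -0.0, 2.267]
ft_force: [-0.7, -0.2, -0.3]
grip_width: 0.392
```

>>> apply_moves:
  series:
    - [0, 0, 0, 0]
    - [0, 0, 0, 0]
    - [0, 0, 0, 0]
  claw: 85

```text
time_s: 12.25
eef_pos: [0.5457, 0.0073, 0.1607]
tool_rot: [-3.142, -0.0, 2.268]
ft_force: [0.9, 0.5, -0.1]
grip_width: 0.988
```

```bash
python3 - <<'E'
from h import *
d=grab('wrist')
s=ctrl.get_state(); print(s['time_s'],s['eef_pos'],np.degrees(s['tool_rot']),s['ft_force'],s['torque'],s['grip_width']*85.4)
save(d,'w9.png',None,1.4)
d=grab('top');save(d,'t9.png',(225,180,435,285),3.8)
E
```

```text
12.3 [0.5457208  0.00734131 0.16069397] [-1.79998706e+02 -6.53213435e-05  1.29973485e+02] [-0.20423    -0.80987187  0.0902867 ] [-0.05216849  0.02735352 -0.02696482] 85.15821352552157
```

View pics/w9.png

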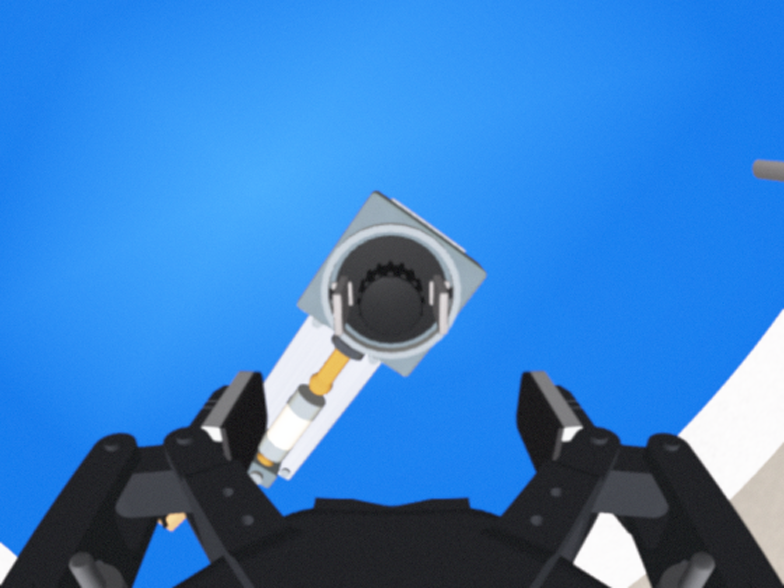

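```bash
python3 - <<'E'
from h import *
d=load('wrist'); save(d,'w9a.png',(205,130,355,285),4)
E
```

```text
(no output)
```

View pics/w9a.png

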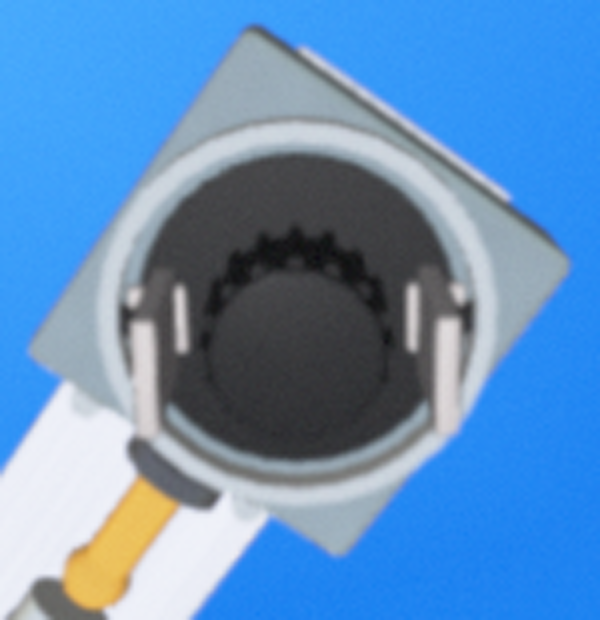

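View pics/t9.png

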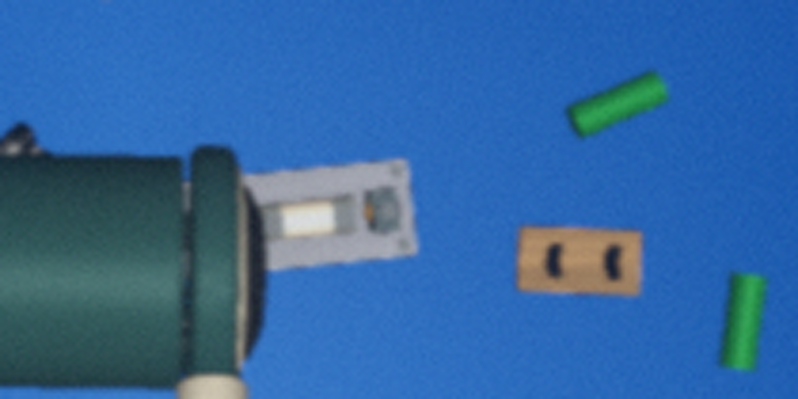

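```bash
python3 - <<'E'
from h import *
d=load('wrist')
a=lambda x,y:(x/4+205-.37,y/4+130-.37)
s=np.array([0.54572,0.00734]);yaw=np.radians(129.97)
tx=np.array([np.cos(yaw),np.sin(yaw)]);ty=np.array([np.sin(yaw),-np.cos(yaw)])
def rel(uv,z):
    e=ray(d,[uv],z,True)[0,:2]-s; return np.array([e@tx,e@ty])*1e3   # along tool x, tool y (image right=+ty?)
L=[rel(a(146,320),.082),rel(a(147,437),.082)];R=[rel(a(447,317),.082),rel(a(446,434),.082)]
print('L',L,'R',R)
print('mid',(sum(L)+sum(R))/4, 'width',np.linalg.norm(sum(L)-sum(R))/2)
for q in (L,R):
    v=q[0]-q[1]; print('tilt deg',np.degrees(np.arctan2(v[1],v[0])))
v=(sum(R)-sum(L))/2; print('line angle',np.degrees(np.arctan2(v[0],v[1])))
print('crown',rel(a(298,353),.070), rel(a(208,353),.07),rel(a(389,353),.07))
print(ty,tx)
E
```

```text
L [array([ 11.39886873, -26.98328283]), array([-10.22732709, -27.60034934])] R [array([11.92644963, 24.86940145]), array([-9.66172254, 25.45123878])]
mid [ 0.85906718 -1.06574799] width 52.45498408766943
tilt deg 1.6343936131698815
tilt deg -1.5438433253023451
line angle 0.5970457101972729
crown [ 1.61974748 -0.7942121 ] [  1.6159024  -17.25182814] [ 1.60935253 15.8458784 ]
[0.7663809  0.64238642] [-0.64238642  0.7663809 ]
```

>>> apply_moves:
  series:
    - [-0.8, 0.7, -20, 0]
    - [-0.8, 0.7, -45, 0]
    - [-0.8, 0.7, -70, 0]
    - [-0.8, 0.7, -90, 0]
    - [-0.8, 0.7, -98, 0]
    - [-0.8, 0.7, -98, 0]
    - [-0.8, 0.7, -98, 0]
    - [-0.8, 0.7, -98, 0]

```text
time_s: 13.35
eef_pos: [0.5458, 0.0082, 0.0638]
tool_rot: [3.14, 0.001, 2.269]
ft_force: [0.8, 0.5, -0.6]
grip_width: 0.996
```

```bash
cat > st.py <<'E'
from h import *
import sys
n=int(sys.argv[1]) if len(sys.argv)>1 else 6
F=[];T=[]
for i in range(n):
    d=grab('wrist'); s=ctrl.get_state(); F.append(s['ft_force']);T.append(s['torque'])
np.set_printoptions(precision=4,suppress=True)
print(s['time_s'],s['eef_pos'],np.degrees(s['tool_rot']),'w',s['grip_width']*85.4)
print('F',np.mean(F,0),'T',np.mean(T,0),'sd',np.std(T,0))
if len(sys.argv)>2: save(d,sys.argv[2],None,1.4)
E
python3 st.py 4 w10.png
```

```text
13.55 [0.5452 0.0082 0.0632] [179.9649   0.0329 129.9923] w 84.83918846396317
F [ 0.2625  0.0307 -0.1109] T [-0.0207 -0.0237 -0.0196] sd [0.0272 0.0217 0.0212]
```

View pics/w10.png

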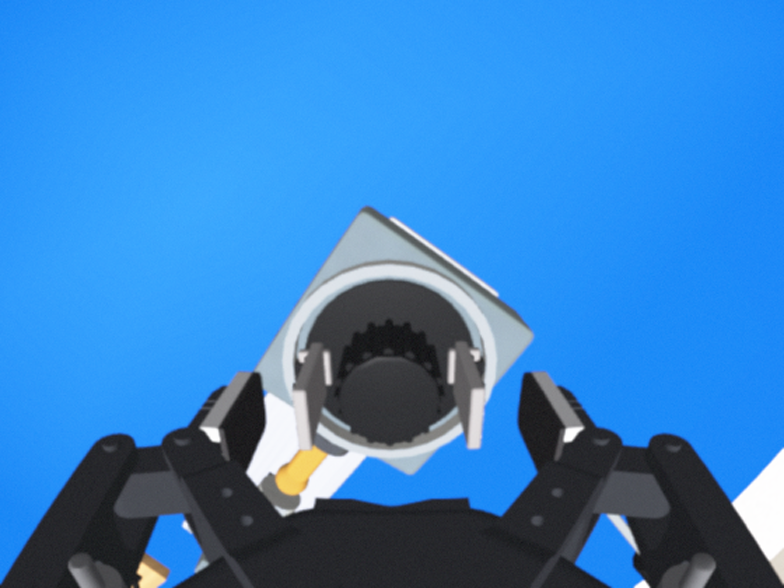

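>>> apply_moves:
  series:
    - [0, 0, 0, 0]
    - [0, 0, 0, 0]
    - [0, 0, 0, 0]
    - [0, 0, 0, 0]
    - [0, 0, 0, 0]
  claw: 46

```text
time_s: 14.18
eef_pos: [0.5453, 0.0083, 0.064]
tool_rot: [3.141, 0.0, 2.269]
ft_force: [-2.5, 0.3, 8.3]
grip_width: 0.536
```

```bash
python3 st.py 4 w11.png
```

```text
14.375 [0.5452 0.0083 0.064 ] [179.9776   0.0112 129.9987] w 46.138038729876726
F [-2.9585  0.5768  7.9182] T [0.0579 0.512  0.025 ] sd [0.0137 0.018  0.0142]
```

View pics/w11.png

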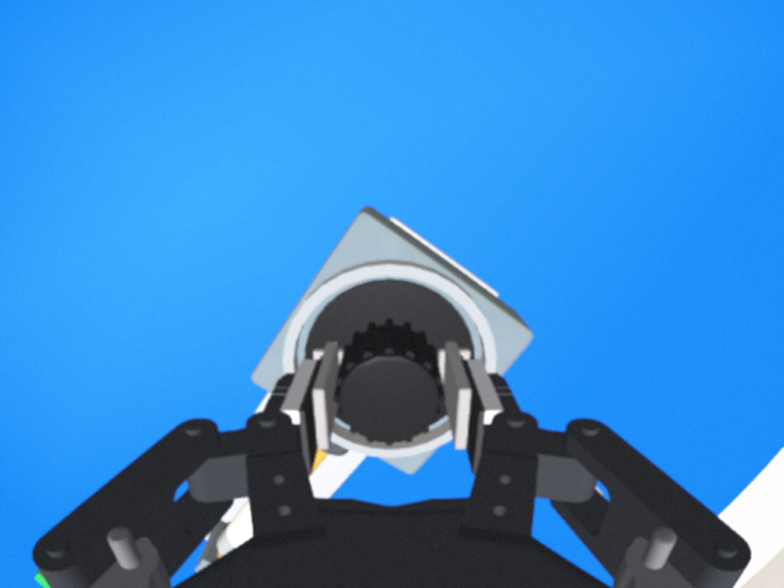

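>>> apply_moves:
  series:
    - [0, 0, 0.5, -3]
    - [0, 0, 0.5, -6]
    - [0, 0, 0.5, -9]
    - [0, 0, 0.5, -12]
    - [0, 0, 0.5, -12]
    - [0, 0, 0.5, -12]

```text
time_s: 15.12
eef_pos: [0.5453, 0.0082, 0.064]
tool_rot: [3.141, 0.0, 2.06]
ft_force: [-0.9, 1.1, 5.7]
grip_width: 0.54
```

```bash
python3 st.py 4 w12.png; python3 -c "
from h import *
d=grab('top');save(d,'t12.png',(225,180,435,285),3.8)"
```

```text
15.325 [0.5453 0.0082 0.064 ] [179.9681   0.0181 118.0281] w 46.288416624313506
F [-0.9296 -0.4851  5.7348] T [-0.0286  0.3335 -0.0014] sd [0.0262 0.0118 0.0274]
```

View pics/w12.png

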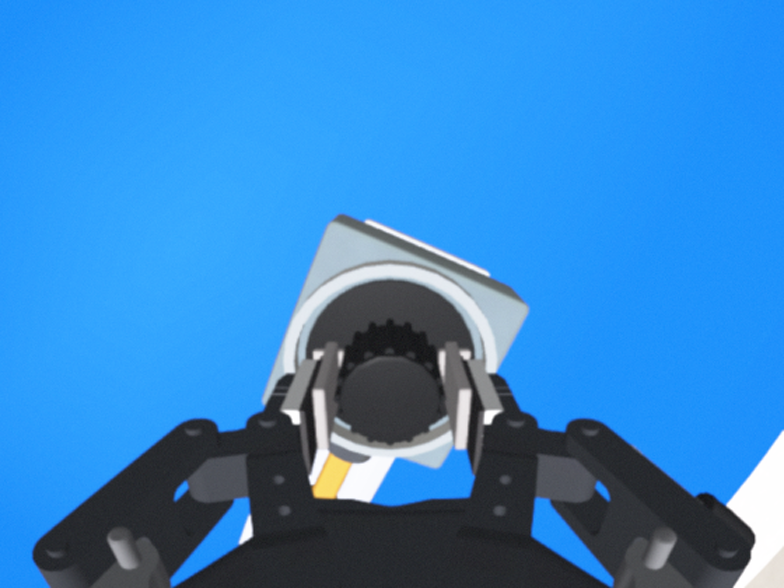

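View pics/t12.png

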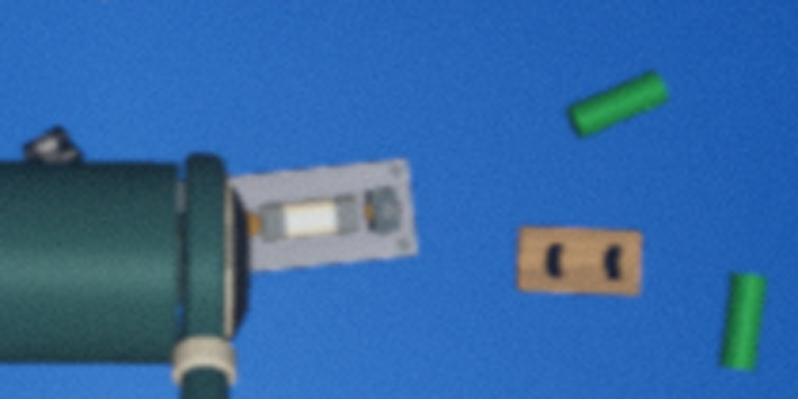

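>>> apply_moves:
  series:
    - [0, 0, 0.3, -3]
    - [0, 0, 0.3, -6]
    - [0, 0, 0.3, -6]

```text
time_s: 15.75
eef_pos: [0.5453, 0.0081, 0.064]
tool_rot: [3.141, 0.0, 1.956]
ft_force: [-1.2, -0.8, 4.7]
grip_width: 0.541
```

```bash
python3 st.py 5
```

```text
16.0 [0.5453 0.0082 0.064 ] [179.9647   0.0172 112.0598] w 46.26891134274367
F [-1.1321 -0.0571  5.8796] T [-0.0483  0.2233 -0.0142] sd [0.0407 0.0187 0.0387]
```

>>> apply_moves:
  series:
    - [0, 0, 0, -1.5]
    - [0, 0, 0, -3]
    - [0, 0, 0, -3]

```text
time_s: 16.38
eef_pos: [0.5453, 0.0082, 0.064]
tool_rot: [3.141, 0.0, 1.903]
ft_force: [-0.8, 0.5, 5.5]
grip_width: 0.54
```

```bash
python3 st.py 5
```

```text
16.625 [0.5453 0.0081 0.064 ] [179.9581   0.0194 109.0577] w 46.44297507892865
F [-1.4991 -0.2792  5.7357] T [-0.101   0.2214 -0.0197] sd [0.0231 0.006  0.0384]
```

>>> apply_moves:
  series:
    - [0, 0, 0, -1.5]
    - [0, 0, 0, -3]
    - [0, 0, 0, -3]

```text
time_s: 17.0
eef_pos: [0.5454, 0.0081, 0.064]
tool_rot: [3.141, 0.0, 1.851]
ft_force: [-0.7, -0.3, 5.1]
grip_width: 0.542
```

```bash
python3 st.py 5
```

```text
17.25 [0.5454 0.0081 0.0641] [179.9541   0.0181 106.056 ] w 46.41400217840502
F [-1.2309 -0.3602  5.3601] T [-0.0793  0.2171  0.0136] sd [0.0119 0.0167 0.0127]
```

```bash
python3 -c "
from h import *
d=grab('top');save(d,'t13.png',(285,205,345,255),10)
d=grab('side');save(d,'s13.png',(210,210,290,300),6)"
```

```text
(no output)
```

View pics/t13.png

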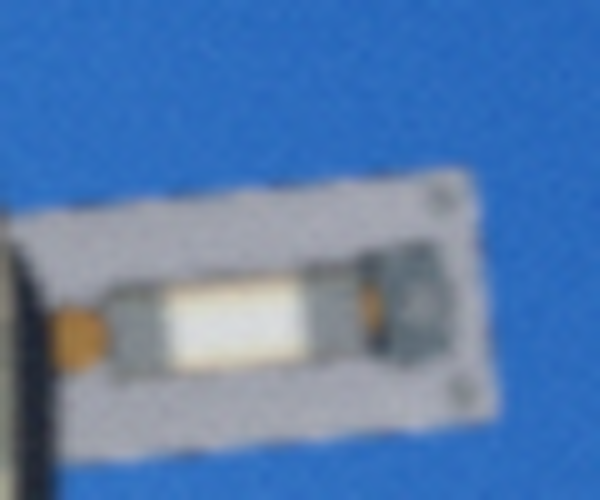

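View pics/s13.png

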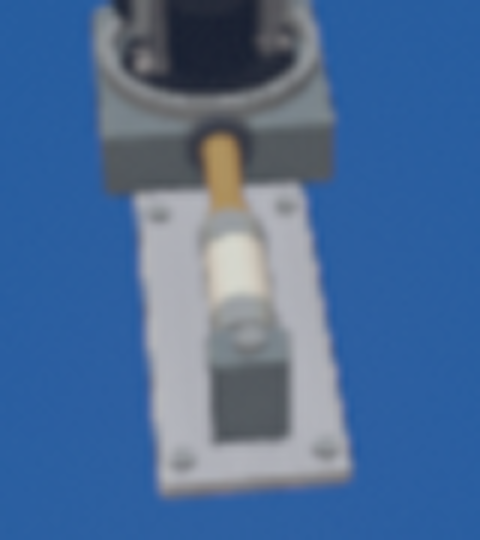

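>>> apply_moves:
  series:
    - [0, 0, 0, -1.5]
    - [0, 0, 0, -3]
    - [0, 0, 0, -3]

```text
time_s: 17.73
eef_pos: [0.5454, 0.0081, 0.064]
tool_rot: [3.141, 0.0, 1.799]
ft_force: [-1.5, -0.1, 4.6]
grip_width: 0.539
```

```bash
python3 st.py 5
```

```text
17.975 [0.5454 0.0081 0.064 ] [179.9543   0.0198 103.0699] w 46.21611406536588
F [-0.8834 -0.4988  5.6158] T [-0.0728  0.2025  0.0401] sd [0.0324 0.0159 0.0235]
```

>>> apply_moves:
  series:
    - [0, 0, 0, -1.5]
    - [0, 0, 0, -3]
    - [0, 0, 0, -3]

```text
time_s: 18.35
eef_pos: [0.5454, 0.0081, 0.064]
tool_rot: [3.141, 0.0, 1.747]
ft_force: [-1.2, -0.0, 5.1]
grip_width: 0.544
```

```bash
python3 st.py 5
```

```text
18.6 [0.5454 0.0081 0.064 ] [179.954    0.0215 100.0827] w 46.084157338775015
F [-0.9122 -0.3768  5.0245] T [-0.0904  0.1874  0.1002] sd [0.0242 0.021  0.0258]
```

>>> apply_moves:
  series:
    - [0, 0, 0, -1.5]
    - [0, 0, 0, -3]
    - [0, 0, 0, -3]

```text
time_s: 18.98
eef_pos: [0.5454, 0.0081, 0.064]
tool_rot: [3.141, 0.0, 1.694]
ft_force: [-0.2, -0.1, 5.7]
grip_width: 0.544
```

```bash
python3 st.py 8
```

```text
19.375 [0.5454 0.0081 0.064 ] [179.9465   0.0245  97.0935] w 46.45863343455364
F [-0.8781 -0.3485  5.0262] T [-0.066   0.1811  0.1778] sd [0.0144 0.0165 0.0177]
```

>>> apply_moves:
  series:
    - [0, 0, 0, -1.5]
    - [0, 0, 0, -3]
    - [0, 0, 0, -3]

```text
time_s: 19.75
eef_pos: [0.5454, 0.0081, 0.064]
tool_rot: [3.141, 0.0, 1.642]
ft_force: [-0.5, -0.5, 5.2]
grip_width: 0.545
```

```bash
python3 st.py 8 w14.png;  python3 -c "
from h import *
d=grab('top');save(d,'t14.png',(285,205,345,255),10)"
```

```text
20.15 [0.5454 0.0081 0.064 ] [179.9452   0.0257  94.0941] w 46.609580283806224
F [-0.6626 -0.5247  5.2688] T [-0.091   0.1696  0.2575] sd [0.0251 0.026  0.0287]
```

View pics/t14.png

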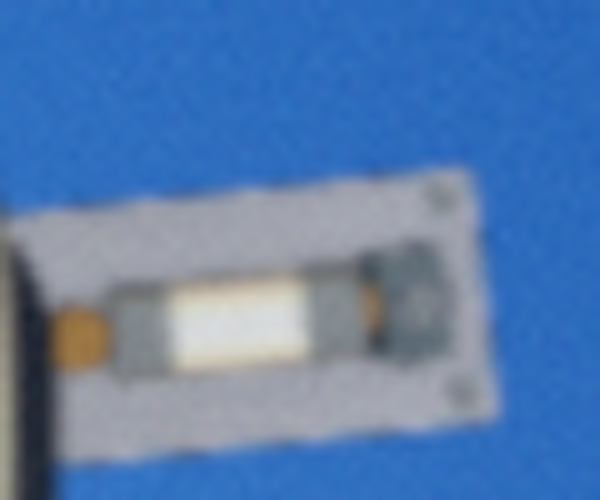

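View pics/w14.png

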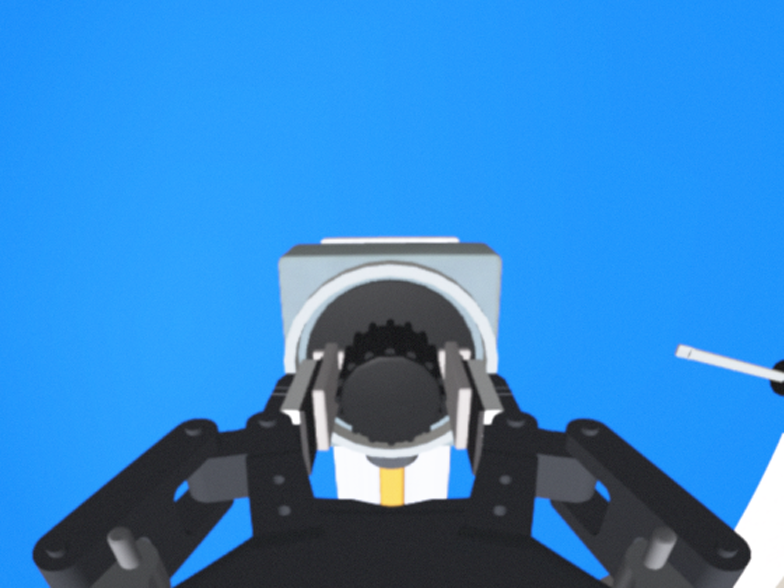

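>>> apply_moves:
  series:
    - [0, 0, 0, -1.3]
    - [0, 0, 0, -2.6]
    - [0, 0, 0, -2.6]
    - [0, 0, 0, -2.6]

```text
time_s: 20.7
eef_pos: [0.5454, 0.008, 0.064]
tool_rot: [3.141, 0.0, 1.597]
ft_force: [-0.7, -1.5, 4.9]
grip_width: 0.544
```

```bash
python3 st.py 10
```

```text
21.2 [0.5455 0.0081 0.064 ] [179.9391   0.0264  91.5062] w 46.34656153592242
F [-0.7402 -0.7186  5.0362] T [-0.1001  0.1643  0.32  ] sd [0.0218 0.022  0.0371]
```

>>> apply_moves:
  series:
    - [0, 0, 0, 0]
    - [0, 0, 0, 0]
  claw: 50

```text
time_s: 21.45
eef_pos: [0.545, 0.0081, 0.0634]
tool_rot: [3.141, 0.0, 1.596]
ft_force: [0.1, -0.3, 1.6]
grip_width: 0.586
```

```bash
python3 st.py 5
```

```text
21.7 [0.5449 0.0081 0.0634] [-179.9984    0.0099   91.4064] w 50.18864567361834
F [ 0.4411 -1.1338  0.883 ] T [-0.1944 -0.1376  0.3811] sd [0.034  0.0235 0.0274]
```

>>> apply_moves:
  series:
    - [0, 0, 0, 0]
    - [0, 0, 0, 0]
  claw: 53

```text
time_s: 21.95
eef_pos: [0.5445, 0.0081, 0.0629]
tool_rot: [-3.141, 0.0, 1.595]
ft_force: [1.2, -2.2, -3.6]
grip_width: 0.622
```

```bash
python3 st.py 6
```

```text
22.25 [0.5445 0.0081 0.063 ] [-179.9489    0.0014   91.3961] w 53.244834223540195
F [ 1.5397 -1.5241 -5.4982] T [-0.2553 -0.3401  0.3533] sd [0.0367 0.0451 0.017 ]
```

>>> apply_moves:
  series:
    - [0, 0, 0, 0]
    - [0, 0, 0, 0]
    - [0, 0, 0, 0]
  claw: 60

```text
time_s: 22.62
eef_pos: [0.5451, 0.0083, 0.064]
tool_rot: [3.141, -0.0, 1.595]
ft_force: [-0.3, 0.7, 0.3]
grip_width: 0.703
```

>>> apply_moves:
  series:
    - [0, 0, 0, 0]
    - [0, 0, 0, 0]
    - [0, 0, 0, 0]
    - [0, 0, 0, 0]
  claw: 85

```text
time_s: 23.12
eef_pos: [0.5449, 0.0082, 0.0635]
tool_rot: [-3.142, -0.0, 1.595]
ft_force: [-0.1, 1.1, 0.7]
grip_width: 0.996
```

```bash
python3 st.py 4 w15.png
```

```text
23.325 [0.5449 0.0082 0.0635] [-179.996    -0.0005   91.3921] w 84.72844300125077
F [ 0.3414 -0.1389 -0.745 ] T [0.0364 0.0165 0.008 ] sd [0.0086 0.0524 0.0403]
```

View pics/w15.png

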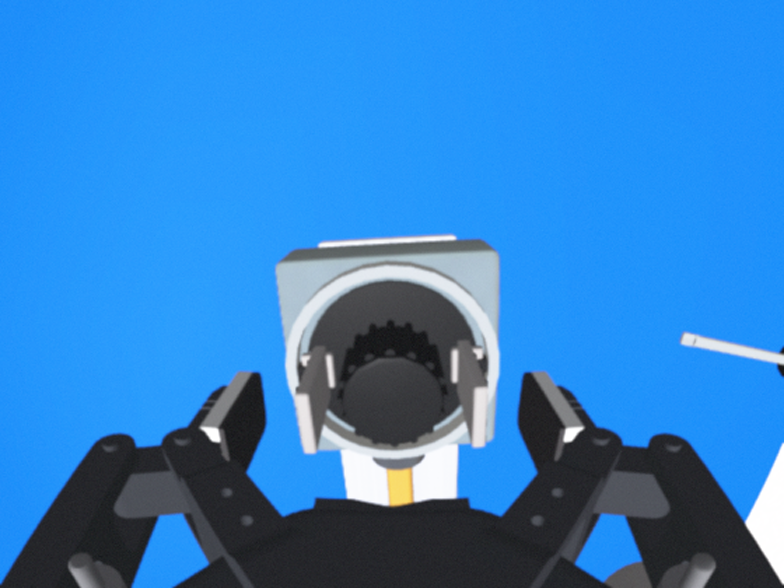

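>>> apply_moves:
  series:
    - [0, 0, 20, 0]
    - [0, 0, 60, 0]
    - [0, 0, 97, 0]
    - [0, 0, 97, 0]
    - [0, 0, 97, 0]
    - [0, 0, 97, 0]

```text
time_s: 24.08
eef_pos: [0.5436, 0.0082, 0.1588]
tool_rot: [-3.138, -0.0, 1.595]
ft_force: [0.2, 1.3, -0.1]
grip_width: 0.995
```

```bash
python3 st.py 3; python3 -c "
from h import *
d=load('wrist'); save(d,'w16a.png',(205,130,355,285),4)"
```

```text
24.225 [0.5441 0.0082 0.1591] [-179.8621   -0.0095   91.3912] w 85.25344153349543
F [ 0.0572 -0.1149  0.1175] T [-0.0157 -0.0019  0.0141] sd [0.0034 0.0153 0.0113]
```

View pics/w16a.png

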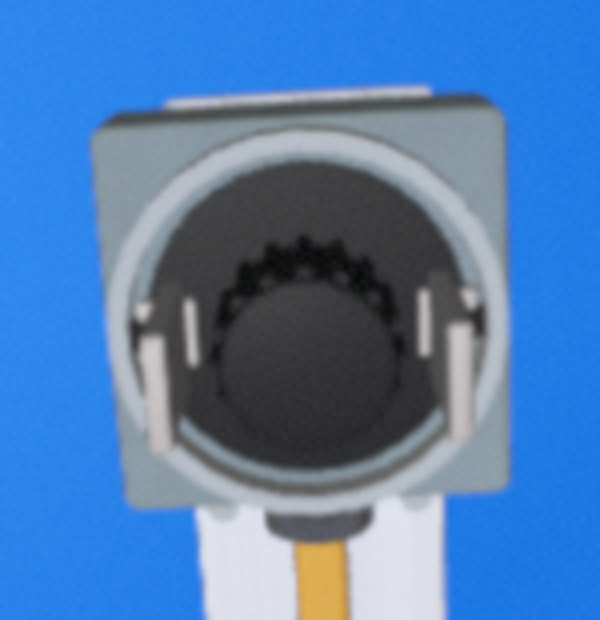

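```bash
python3 - <<'E'
from h import *
d=load('wrist')
a=lambda x,y:(x/4+205-.37,y/4+130-.37)
s=np.array([0.5441,0.0082]);yaw=np.radians(91.39)
tx=np.array([np.cos(yaw),np.sin(yaw)]);ty=np.array([np.sin(yaw),-np.cos(yaw)])
def rel(uv,z):
    e=ray(d,[uv],z,True)[0,:2]-s; return np.array([e@tx,e@ty])*1e3
L=[rel(a(153,336),.082),rel(a(162,452),.082)];R=[rel(a(461,323),.082),rel(a(460,437),.082)]
print('mid',(sum(L)+sum(R))/4, 'width',np.linalg.norm(sum(L)-sum(R))/2)
for q in (L,R):
    v=q[0]-q[1]; print('tilt deg',np.degrees(np.arctan2(v[1],v[0])))
v=(sum(R)-sum(L))/2; print('line angle',np.degrees(np.arctan2(v[0],v[1])))
E
```

```text
mid [-0.79204856  0.30358161] width 52.72147146409625
tilt deg -2.2367616403815025
tilt deg -1.7438309191618162
line angle 2.8558854549596413
```

>>> apply_moves:
  series:
    - [0, -20, 30, 0]
    - [0, -60, 60, 0]
    - [0, -110, 60, 0]
    - [0, -110, 60, 0]
    - [0, -110, 60, 0]

```text
time_s: 24.85
eef_pos: [0.5444, -0.1015, 0.2196]
tool_rot: [-3.14, -0.001, 1.594]
ft_force: [-0.0, 0.2, 0.4]
grip_width: 0.997
```

```bash
python3 st.py 3 w17.png; python3 -c "
from h import *
d=grab('side');save(d,'s17.png',None,1.4)"
```

```text
25.0 [ 0.5446 -0.1007  0.2198] [-179.9294   -0.0373   91.4665] w 85.02825567223195
F [-0.5615  0.054  -0.3633] T [0.0141 0.0121 0.0129] sd [0.0157 0.0225 0.0322]
```

View pics/w17.png

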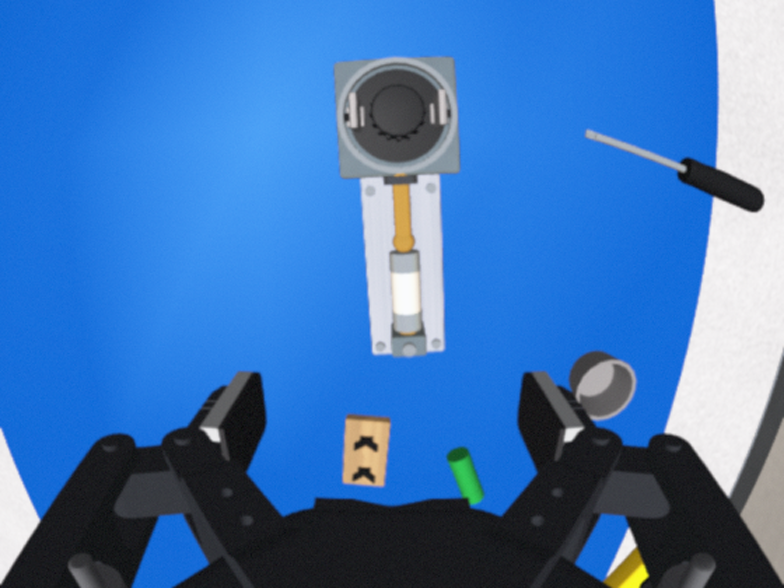

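View pics/s17.png

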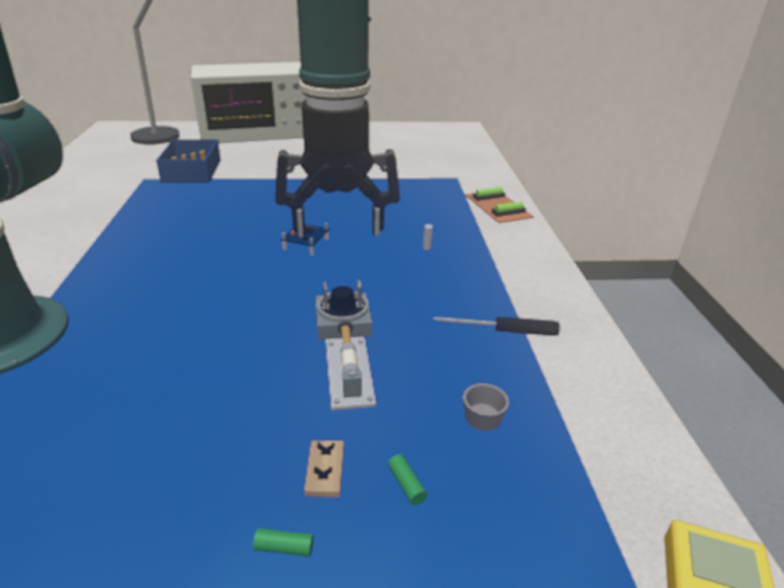

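```bash
python3 -c "
from plant import ctrl
print(ctrl.hand_in())"
```

```text
the job is handed in; nothing more can be done
None
```

The fuse is in the test clamp, pressed against the end contact at about 14 N by my estimate. The tabs are let out and holding the collar. I handed the job in at about 25 s of the allowed 64 s.

- **Placing:** I took the white fuse from its rest and lowered it into the saddles until the upward force reached only about 3 N. It had about 3.7 mm free at the plunger. At the end-contact side I could only see a gap and estimated 4 to 6 mm.
- **Clamping:** I squeezed the tabs about 5 mm each. I turned the gripper 38.6° clockwise in small steps while watching the torque, which began to rise at about 27°. Then I opened the jaws in steps.
- **Last checks:** The final pictures show the tabs out, the plunger on the fuse and the fuse against the end contact. The spacer, screwdriver, cup, board and green look-alikes looked unmoved, and the gripper is clear of everything.
- **Disagreement:** My force estimates do not fully agree. The torque before release (0.32 to 0.38 Nm) gives 13 to 16 N. After release the tabs stand about 2° behind the gripper's turn, which gives about 12.5 N. Both are estimates, since the force on the fuse can't be read directly. I saw nothing near 25 N.

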